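Load the conditioning block, feel for the probe well, spot-check the temperature

TASK

Lay every tensile specimen that is on the bench level on the floor of the conditioning block's tray, none on top of another; after that, take the temperature probe from its stand, slide its tip along the slot of the cover plate until it drops into the hidden well, and leave it standing there fully home. Then take the infrared thermometer and hold it still for about three seconds with its line of sight on the middle of the black round target from about 8 cm away, and put it back level in its cradle, nose the same way as before; leave the other things on the bench alone.

Things in the scene. Friction and masses are not known exactly. Their poses are not given: they have to be found in the camera images.
- unit: fixed conditioning block: low white instrument 210 (x) by 320 (y), origin under its middle, x away from the robot (yaw up to 0.15 rad), z up. Front right (y -155 to 35): specimen tray. Front left (y 45 to 160): plain deck 40 high with the round target. Back (x 35 to 105, full width): steel cover plate, 60 high, with one slot
- tray (a point): middle of the specimen tray's dark grey floor, 30 above the bench; axes as the block's. The floor is 130 (x) by 190 (y) and has a lip 8 high and 5 thick all round; behind it the cover plate's housing rises to 60 above the bench
- slot (a point): middle of the cover plate's slot, at the plate's top (60 above the bench), axes as the block's. Slot 15 wide (x), 130 along y. 12 down is a hard slot floor, hidden by a black look-only dust lip without resistance. Somewhere in that floor, centred within 40 of the middle along y, different every time and invisible, is one well 15 x 15, bottom 48 below the plate top: feel for it with the probe
- patch (a point): centre of the black round target, 40 across, flat on the deck's top, 40 above the bench; faces up
- probe_mid (a point): centre of the grey square handle (24 x 24 x 60 tall) of the steel temperature probe, 110 above its tip; z up along the probe, x and y normal to the handle's flats. 0.12 kg. Below the handle a round shaft, 10 diameter, 80 long, its last 5 tapering to 5 across. Starts upright in its stand, 45 deep, tip 10 above the bench. In the well it stands by itself, leaning up to 0.28 rad
- probe_tip (a point): the tip (lower end) of the probe's shaft
- stand_top (a point): top face, at the hole, of the fixed grey probe stand, a block 60 x 60 x 55 tall with a hole of 13 diameter
- thermo_mid (a point): centre of the white infrared thermometer, a level bar 150 long (x, nose at +x) by 34 wide (y) by 38 tall (z up), flat underside 19 below this point; 0.22 kg, balanced near the centre
- lens (a point): the thermometer's lens, under its nose: 75.5 ahead of (+x) and 5.5 below the thermometer's centre. This point's z axis is the line of sight: forward and down at 45 degrees when the thermometer is level
- cradle_floor (a point): middle of the floor of the thermometer's fixed grey cradle, 12 above the bench; x along its length. Inside 166 by 50, lip 8 high and 5 thick. The thermometer starts in it, its nose towards +x of the cradle
- jar: a bystander: glass jar, 70 across, 90 tall, origin at its underside
- caddy: a bystander: white open box 80 x 100 x 50 tall, origin at its underside
- beaker: a bystander: white cup, 72 across, 85 tall, origin at its underside
- bar0_mid (a point): bare aluminium dog-bone tensile specimen, 100 long x 28 wide at both ends x 20 thick, waisted to 18 wide over the middle 32; 0.13 kg. The point is its centre, 10 above its underside; x long axis, y width, z thickness. Two to four are present, lying flat on the bench at the start
- bar1_mid (a point): bare aluminium dog-bone tensile specimen, 100 long x 28 wide at both ends x 20 thick, waisted to 18 wide over the middle 32; 0.13 kg. The point is its centre, 10 above its underside; x long axis, y width, z thickness. Two to four are present, lying flat on the bench at the start
- bar2_mid (a point): bare aluminium dog-bone tensile specimen, 100 long x 28 wide at both ends x 20 thick, waisted to 18 wide over the middle 32; 0.13 kg. The point is its centre, 10 above its underside; x long axis, y width, z thickness. Two to four are present, lying flat on the bench at the start
- bar3_mid (a point): bare aluminium dog-bone tensile specimen, 100 long x 28 wide at both ends x 20 thick, waisted to 18 wide over the middle 32; 0.13 kg. The point is its centre, 10 above its underside; x long axis, y width, z thickness. Two to four are present, lying flat on the bench at the start
Mind the look-alikes: they are no part of the job. Leave any brown or green look-alike of the part that bears thermo_mid alone.

How it is judged:
On the way, in this order (a step that is already met when the one before it is completed fails the run):
1. every specimen present lies level on the tray floor, released (x of bar0_mid in the frame of tray between -0.05 and 0.05 m and y of bar0_mid in the frame of tray between -0.09 and 0.09 m and z of bar0_mid in the frame of tray between 0 and 0.018 m and angle between bar0_mid's own x axis and vertical between 1.42 and 1.72 rad and contact force between the fingers and bar0 below 0.2 N and linear speed of each of bar0, bar1, bar2, bar3 below 0.03 m/s and x of bar1_mid in the frame of tray between -0.05 and 0.05 m and y of bar1_mid in the frame of tray between -0.09 and 0.09 m and z of bar1_mid in the frame of tray between 0 and 0.018 m and angle between bar1_mid's own x axis and vertical between 1.42 and 1.72 rad and contact force between the fingers and bar1 below 0.2 N and x of bar2_mid in the frame of tray between -0.05 and 0.05 m and y of bar2_mid in the frame of tray between -0.09 and 0.09 m and z of bar2_mid in the frame of tray between 0 and 0.018 m and angle between bar2_mid's own x axis and vertical between 1.42 and 1.72 rad and contact force between the fingers and bar2 below 0.2 N and x of bar3_mid in the frame of tray between -0.05 and 0.05 m and y of bar3_mid in the frame of tray between -0.09 and 0.09 m and z of bar3_mid in the frame of tray between 0 and 0.018 m and angle between bar3_mid's own x axis and vertical between 1.42 and 1.72 rad and contact force between the fingers and bar3 below 0.2 N), for 0.2 s.
2. the probe stands in the hidden well, fully home, released (x of probe_tip in the frame of slot between -0.01 and 0.01 m and y of probe_tip in the frame of slot between -0.06 and 0.06 m and z of probe_tip in the frame of slot below -0.04 m and angle between probe_mid's own z axis and vertical below 0.35 rad and contact force between the fingers and probe below 0.2 N), for 0.3 s.
3. the thermometer is held still with its line of sight on the target, 50 to 110 mm from lens to target, for 1.5 s, the probe in its well (x of patch in the frame of lens between -0.015 and 0.015 m and y of patch in the frame of lens between -0.015 and 0.015 m and z of patch in the frame of lens between 0.05 and 0.11 m and linear speed of thermo below 0.02 m/s and angular speed of thermo below 0.15 rad/s and x of probe_tip in the frame of slot between -0.01 and 0.01 m and y of probe_tip in the frame of slot between -0.06 and 0.06 m and z of probe_tip in the frame of slot below -0.04 m and angle between probe_mid's own z axis and vertical below 0.35 rad), for 1.5 s.
At the end, for the whole second after the job is handed in: Every present specimen lies level on the tray floor (0.15 rad; centre under 18 mm up, inside the tray); probe in the well, tip over 40 mm below the plate top, tilt under 0.35 rad; thermometer level in its cradle, nose as before, centred to 15 mm along and 12 mm across; all released, at rest (all of step 1 and all of step 2 and linear speed of each of probe, thermo below 0.03 m/s and x of thermo_mid in the frame of cradle_floor between -0.015 and 0.015 m and y of thermo_mid in the frame of cradle_floor between -0.012 and 0.012 m and z of thermo_mid in the frame of cradle_floor between 0.01 and 0.024 m and angle between thermo_mid's own z axis and vertical below 0.12 rad and contact force between the fingers and thermo below 0.2 N and angle between the x axis of thermo_mid and the x axis of cradle_floor, either way round between -1 and 0.25 rad and x of lens in the frame of cradle_floor above 0.04 m); the robot touches nothing.
It fails at once if the jar is moved more than 30 mm (distance of jar from where it was at the start of the episode above 0.03 m).
It fails at once if the caddy is moved more than 30 mm (distance of caddy from where it was at the start of the episode above 0.03 m).
It fails at once if the beaker is moved more than 30 mm (distance of beaker from where it was at the start of the episode above 0.03 m).
Of bar0, bar1, bar2, bar3 only 2 to 4 are there at a start; the rules pass over those that are not, and their reading is None.
At some moment in a run one of bar0, bar1, bar2, bar3 may be knocked a few centimetres aside while the robot is not near it.
It also fails if it takes over 210 s, if anything falls off the work surface, if the arm or the gripper's body presses on something with over 40 N, if the wrist force passes 120 N, or if a joint passes its speed limit or range.

ROBOT

A 7-joint arm with a two-finger parallel gripper is mounted at the origin on the work surface. World frame = base frame: x ahead of the robot, y to its left, z up, the work surface at z = 0. Lengths are in m, angles in rad, forces in N, time in s.
With the tool pointing down it reaches from about 0.4 to 0.85 m from the base axis. Payload 4.5 kg.
Tool frame: the origin (TCP) lies midway between the tips of the shut fingers; the grasp point (between the pads) lies 19 mm behind it; y points along the fingers, z is the direction in which the jaws open and shut, and the axes are right-handed (so a half turn about y gives the same grasp; the last joint's range is limited). The gripper opens to 88 mm and grips with 3 to 60 N. Pads are 18 mm wide; open, the fingers measure 123 mm over their backs; the gripper's body (75 mm by 187 mm) begins 45 mm behind the grasp point.
Start: joints at [-1.291, 0.689, -0.195, 1.565, 0.157, 0.902, -0.215], TCP at [0.152, 0.606, 0.239] pointing down, gripper open.
Joint ranges: [-3.01, 3.01], [-0.46, 2.08], [-1.47, 1.51], [0.13, 2.56], [-1, 4.14], [0.04, 2.09], [-2.66, 2.66]. Speed limits (rad/s): [2.57, 2.57, 3.14, 3.14, 3.14, 3.14, 3.14].

INTERFACE

Orientations are given as a unit quaternion [x, y, z, w].
In Python, from plant import r, snapshot, get_calibration, job, boxes_of gives the robot as it stands. The module is installed in compiled form; this text tells all that it offers.
- The arm moves only by the shell command python3 -m handwheel 'ROWS' [OPENING] [FORCE]. ROWS is JSON, a list that holds one entry, the list of rows, each a list of 6 numbers: the shift along the tool's x, y, z as a fraction of full scale, then the turn, a rotation vector about the tool's x, y, z as a fraction of full scale. In form: [[[x, y, z, wx, wy, wz], ...]]. A call has 1 to 12 rows; each row is the pose to reach, as a shift and turn from the pose commanded when the call began, along the tool's axes at that moment, turning the shorter way round; what a row does not reach only later rows make up. Full scale, the value 1, is 100 cm for a shift and 180 degrees for a turn. A row lasts 1/12 s, in which the tool goes at most 41.7 mm and 7.16 degrees, less where a joint would pass 70% of its speed; a pose out of reach is approached as far as the arm can. A call with a number of a shift or a turn outside -1 to 1 is refused whole. A call with a gripper value outside its range is refused whole. OPENING is the opening, from -1 (shut) to 1 (fully open), set as the call begins (- or left out, the last holds). The fingers move at their own pace and stop on an object; FORCE is the grip in N (left out, the last holds). Time passes only in rows, so rows that repeat a pose let the fingers close. It gives the time, the measured TCP pose, the force and the opening at its end, in the units of the state.
- r.get_state(): the state, without advancing time (a new reading comes with each control period).
- snapshot(name): name is "side" or "top" or "wrist"; returns the picture (384x512x3 uint8, red, green, blue); there is no depth.
- get_calibration(name): a dict with "fx", "fy", "cx", "cy" (pixels), "k1" (the pictures are not rectified: a ray, as slopes to the right and down, at radius r is drawn at 1 + k1 r^2 times it, then the intrinsics apply), "T" (4x4, takes a point from camera to world coordinates). Camera axes: x right, y down, z forward; pixel columns grow to the right and rows downward; lengths in m; the calibration is good to about 2 mm. A picture is of the moment at which its call begins: read the wrist's pose just before it. get_calibration takes no time and is no camera call; for the wrist camera it gives the pose at the moment of the call.
- job.finish_job(): hands the job in, once; it reports no verdict.
Trained networks look in the newest picture that a camera, given by its name, has taken for a name from the list of things; names that differ only in an ending like _2 or _b are one class to them, and where a whole thing is asked for, a point or a joint stands for the part that bears it (a point fixed in the world has none). Each returns a list of dicts, best first, with "confidence" (0 to 1); they miss things now and then, are a little off and sometimes report something else, mostly with a low value. They report only what shows in the picture. A call takes as long as a camera call. They do not tell look-alikes from the thing itself.
- boxes_of(thing, camera): "bbox" ([left, top, right, bottom] in pixels, round what is visible of it).
The state is a dict: "clock": time; "q": joint angles; "qd": joint speeds; "joint_torque": joint torques, N m; "tool_pos": TCP position; "eef_rot": TCP orientation; "contact_force": force on the tool from outside, world axes, zero at the start; "moment": the same for the moment, N m; "opening": opening from 0.0 (shut) to 1.0 (fully open).
Only numpy, scipy, OpenCV 4.12 (cv2) and the standard library are available. Lean on these libraries where they do the work, as an engineer would, in place of code of your own. Each camera call takes 0.05 s, during which the arm holds its last target. There are 200 camera calls.

## Working session

There is one attempt and no reset: what is moved stays moved. The work goes in short steps, Python scripts to look and compute and a shell command to move; the robot and the scene stay as the last step left them, time stands still between calls to the robot, and variables do not carry over. Pictures are saved under pics/ and viewed, about 12 in all and at most 16, crops included, and the job is handed in when it is done.

```bash
mkdir -p pics; ls; cat > h.py <<'E'
import numpy as np, cv2, json
from plant import r, snapshot, get_calibration, job, boxes_of
from scipy.spatial.transform import Rotation as R
def cal(n):
    c=get_calibration(n); c['T']=np.array(c['T']); return c
def ray(c,uv):
    d=np.array([(uv[0]-c['cx'])/c['fx'],(uv[1]-c['cy'])/c['fy']]); s=d.copy()
    for _ in range(20): s=d/(1+c['k1']*(s@s))
    v=c['T'][:3,:3]@np.r_[s,1]; return c['T'][:3,3],v/np.linalg.norm(v)
def atz(c,uv,z):
    o,v=ray(c,uv); return o+v*(z-o[2])/v[2]
def tri(rays):
    A=np.zeros((3,3));b=np.zeros(3)
    for o,v in rays:
        P=np.eye(3)-np.outer(v,v);A+=P;b+=P@o
    return np.linalg.solve(A,b)
def proj(c,p):
    q=np.linalg.inv(c['T'])@np.r_[p,1]; s=q[:2]/q[2]; s=s*(1+c['k1']*(s@s))
    return np.array([s[0]*c['fx']+c['cx'],s[1]*c['fy']+c['cy']])
def save(n,img): cv2.imwrite('pics/'+n+'.png',img[...,::-1])
def load(n): return cv2.imread('pics/'+n+'.png')[...,::-1]
def st():
    s=r.get_state(); return s
def to(p,yaw=None,down=True,s=None):
    """shift (fractions) and turn to reach TCP p with the tool y down, tool z (jaw) at world yaw"""
    s=s or st(); R0=R.from_quat(s['eef_rot']); d=R0.inv().apply(np.array(p)-np.array(s['tool_pos']))
    out=[*d]
    if yaw is not None:
        best=None
        for k in (0,np.pi):
            z=np.array([np.cos(yaw+k),np.sin(yaw+k),0]); y=np.array([0,0,-1.]); x=np.cross(y,z)
            w=(R0.inv()*R.from_matrix(np.c_[x,y,z])).as_rotvec()/np.pi
            if best is None or np.linalg.norm(w)<np.linalg.norm(best): best=w
        out+=[*best]
    else: out+=[0,0,0]
    print('row',np.round(out,4).tolist()); return out
E
python3 - <<'E'
from h import *
s=st(); print(s['clock'],s['tool_pos'],s['eef_rot'],s['opening'],s['contact_force'])
print(R.from_quat(s['eef_rot']).as_matrix().round(3))
ims=[]
for n in ('side','top'):
    i=snapshot(n); save(n+'0',i); c=cal(n); print(n,c['fx'],c['k1'],c['T'].round(3).tolist())
    for t in ('unit','bar0_mid','probe_mid','thermo_mid','cradle_floor','stand_top','patch','jar','caddy','beaker'):
        try: print(t,[(np.round(b['bbox']).astype(int).tolist(),round(b['confidence'],2)) for b in boxes_of(t,n) if b['confidence']>.2])
        except Exception as e: print(t,e)
E
```

```text
pics
0.0 [0.15200155 0.60560066 0.23790966] [ 0.7024173  -0.08667956  0.08664102 -0.70113474] 1.0037490314818205 [-0.16142852  0.2082197   1.14770033]
[[ 0.97  -0.     0.243]
 [-0.243 -0.002  0.97 ]
 [ 0.    -1.    -0.002]]
side 390.20588053022954 -0.0503723392731613 [[0.956, -0.171, 0.237, 0.163], [-0.292, -0.522, 0.802, -1.046], [-0.014, -0.836, -0.549, 0.85], [0.0, 0.0, 0.0, 1.0]]
unit [([258, 185, 343, 257], 0.64)]
bar0_mid [([237, 239, 263, 254], 0.62)]
probe_mid [([250, 140, 252, 156], 0.53)]
thermo_mid [([208, 169, 241, 181], 0.75), ([228, 142, 257, 153], 0.59), ([165, 175, 185, 195], 0.54), ([318, 317, 348, 363], 0.37)]
cradle_floor [([204, 173, 244, 186], 0.62)]
stand_top [([237, 154, 261, 178], 0.54), ([249, 141, 250, 152], 0.37)]
patch [([254, 181, 344, 256], 0.62)]
jar [([318, 317, 346, 364], 0.79)]
caddy [([337, 245, 382, 283], 0.72), ([252, 185, 344, 260], 0.51)]
beaker [([279, 151, 298, 178], 0.59)]
top 412.16541597278393 -0.1184021082482162 [[0.018, -0.996, 0.086, 0.353], [-1.0, -0.02, -0.017, 0.032], [0.019, -0.086, -0.996, 1.462], [0.0, 0.0, 0.0, 1.0]]
unit [([218, 114, 310, 184], 0.56)]
bar0_mid []
probe_mid [([137, 150, 161, 172], 0.51)]
thermo_mid [([149, 174, 167, 221], 0.9), ([84, 128, 97, 175], 0.76), ([99, 182, 132, 222], 0.72), ([324, 114, 356, 135], 0.31)]
cradle_floor [([145, 172, 171, 222], 0.94)]
stand_top [([136, 150, 160, 169], 0.57)]
patch [([214, 114, 312, 185], 0.6)]
jar [([393, 174, 422, 195], 0.81), ([214, 116, 311, 182], 0.68), ([278, 191, 292, 225], 0.3)]
caddy [([324, 111, 354, 138], 0.72), ([150, 175, 164, 221], 0.62)]
beaker []
```

```bash
python3 - <<'E'
from h import *
a=load('side0')[110:390,140:420]; b=load('top0')[80:290,60:440]
a=cv2.resize(a,(600,600),interpolation=cv2.INTER_CUBIC); save('side0c',a)
b=cv2.resize(b,(798,441),interpolation=cv2.INTER_CUBIC); save('top0c',b)
E
```

```text
(no output)
```

View pics/side0c.png

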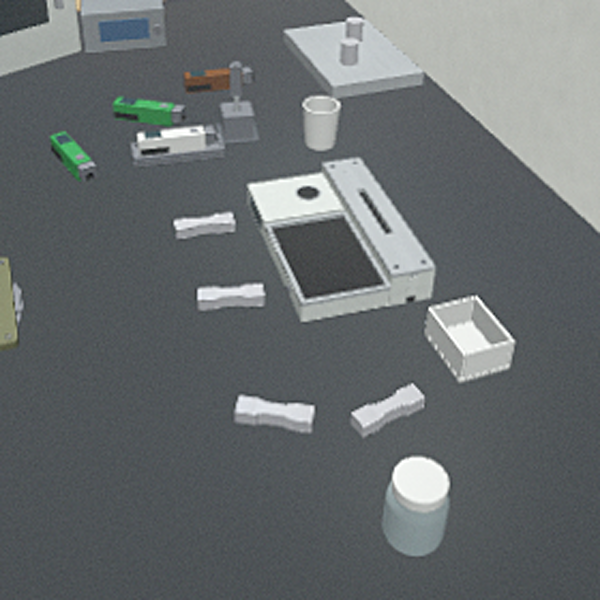

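View pics/top0c.png

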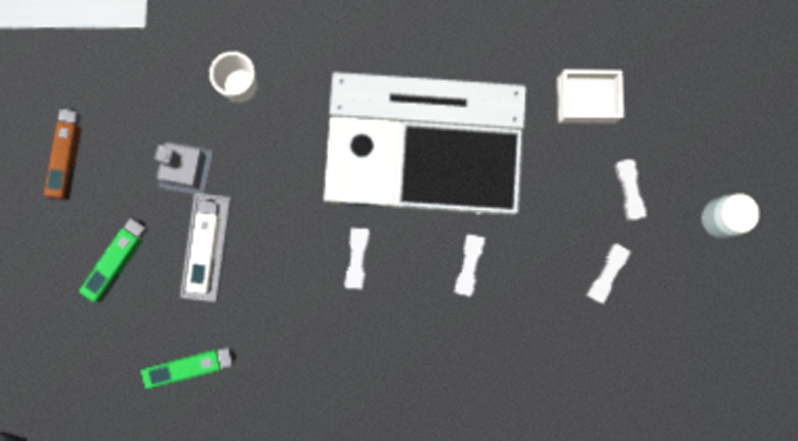

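The side crop shows four white specimens at about (205,225), (231,296), (275,412) and (388,408). It also shows the block, the stand with the probe at (237,110), the white thermometer in its cradle at (178,142), and the green and brown look-alikes. The top crop agrees: specimens at (357,259), (470,265), (608,273) and (630,189), the thermometer nose up (+x) at (201,247), the patch at (361,145) and the slot at (428,100). Next I measure them.

```bash
python3 - <<'E'
from h import *
ct,cs=cal('top'),cal('side')
T=load('top0');S=load('side0')
def blobs(img,lo,seeds,inv=False,win=25):
    g=cv2.cvtColor(np.ascontiguousarray(img),cv2.COLOR_RGB2GRAY); g4=cv2.resize(g,None,fx=4,fy=4,interpolation=cv2.INTER_CUBIC)
    m=((g4<lo) if inv else (g4>lo)).astype(np.uint8)
    n,l,s,c=cv2.connectedComponentsWithStats(m); out=[]
    for u,v in seeds:
        k=l[int(v*4),int(u*4)]; pts=np.argwhere(l==k)[:,::-1].astype(np.float32)
        rc=cv2.minAreaRect(pts); out.append((((c[k]-1.5)/4),cv2.boxPoints(rc)/4-.375,s[k][4]/16))
    return out
tc=lambda u,v:(60+u/2.1,80+v/2.1); sc=lambda u,v:(140+u*280/600,110+v*280/600)
bt=blobs(T,140,[tc(357,259),tc(470,265),tc(608,273),tc(630,189)])
bs=blobs(S,140,[sc(205,225),sc(231,296),sc(275,412),sc(388,408)])
for (c,b,a),(c2,b2,a2) in zip(bt,bs):
    p=tri([ray(ct,c),ray(cs,c2)]); q=atz(ct,c,.018)
    w=np.array([atz(ct,x,.02) for x in b]); e=w[1]-w[0],w[2]-w[1]; L=max(e,key=np.linalg.norm)
    print('bar',p.round(4),q.round(4),'yaw',round(np.arctan2(L[1],L[0])%np.pi,3),[round(float(np.linalg.norm(x)),3) for x in e],a)
for n,seed,z in (('tray',tc(460,165),.03),('slot',tc(428,100),.06),('patch',tc(361,145),.04)):
    c,b,a=blobs(T,80,[seed],True)[0]; w=np.array([atz(ct,x,z) for x in b]); print(n,atz(ct,c,z).round(4),w[:,:2].round(3).tolist(),a)
c,b,a=blobs(T,150,[tc(340,180)])[0]; print('unit area',a,[atz(ct,x,.04)[:2].round(3).tolist() for x in b])
for n in ('thermo_mid','probe_mid','stand_top','jar','caddy','beaker'): pass
tt=(158,197.5);  
print('thermo',tri([ray(ct,tc(201,247)),ray(cs,sc(178,139))]).round(3),atz(ct,tc(201,247),.05).round(3), atz(ct,tc(208,204),.05).round(3),atz(ct,tc(197,289),.05).round(3))
print('cradle corners',[atz(ct,tc(*x),.02)[:2].round(3).tolist() for x in((193,193),(229,196),(216,301),(180,297))])
print('stand', [atz(ct,tc(*x),.055)[:2].round(3).tolist() for x in((165,142),(201,146),(195,188),(158,182))])
print('probe top',tri([ray(ct,tc(163,152)),ray(cs,sc(236,65))]).round(3), atz(ct,tc(163,152),.15).round(3))
c=cal('wrist'); s=st(); R0=R.from_quat(s['eef_rot']).as_matrix()
print('cam in tool',(R0.T@(c['T'][:3,3]-s['tool_pos'])).round(3),(R0.T@c['T'][:3,:3]).round(3).tolist(),c['fx'])
E
```

```text
bar [0.4336 0.0888 0.0076] [0.4341 0.0882 0.018 ] yaw 3.044 [0.104, 0.034] 236.25
bar [ 0.4254 -0.1011  0.0082] [ 0.4264 -0.1005  0.018 ] yaw 2.934 [0.103, 0.033] 240.0
bar [ 0.415  -0.3387  0.0091] [ 0.4163 -0.3368  0.018 ] yaw 2.656 [0.104, 0.034] 244.75
bar [ 0.5599 -0.3775  0.0095] [ 0.5601 -0.3756  0.018 ] yaw 0.212 [0.037, 0.105] 250.125
tray [ 0.5886 -0.0805  0.03  ] [[0.531, 0.014], [0.655, 0.008], [0.648, -0.177], [0.523, -0.17]] 1814.25
slot [ 0.6955 -0.0252  0.06  ] [[0.694, 0.036], [0.703, 0.036], [0.697, -0.087], [0.688, -0.087]] 77.1875
patch [0.621  0.0834 0.04  ] [[0.621, 0.106], [0.644, 0.084], [0.622, 0.061], [0.598, 0.083]] 69.3125
unit area 3553.6875 [[0.524, 0.146], [0.747, 0.137], [0.731, -0.193], [0.507, -0.177]]
thermo [0.448 0.348 0.019] [0.444 0.341 0.05 ] [0.515 0.333 0.05 ] [0.375 0.346 0.05 ]
cradle corners [[0.537, 0.365], [0.533, 0.304], [0.357, 0.32], [0.362, 0.38]]
stand [[0.617, 0.408], [0.611, 0.347], [0.541, 0.354], [0.55, 0.416]]
probe top [0.583 0.387 0.141] [0.583 0.385 0.15 ]
cam in tool [-0.068 -0.147  0.   ] [[0.001, 0.966, 0.26], [-0.0, -0.26, 0.966], [1.0, -0.001, 0.0]] 316.1054381988493
```

```bash
python3 - <<'E'
from h import *
to([.434,.088,.12],1.473)
E
```

```text
row [0.3996, 0.1187, -0.4341, -0.0, -0.0471, -0.0]
```

```bash
python3 -m handwheel '[[[0.4,0.05,-0.434,0,-0.047,0],[0.4,0.05,-0.434,0,-0.047,0],[0.4,0.05,-0.434,0,-0.047,0],[0.4,0.05,-0.434,0,-0.047,0],[0.4,0.05,-0.434,0,-0.047,0],[0.4,0.05,-0.434,0,-0.047,0],[0.4,0.05,-0.434,0,-0.047,0],[0.4,0.05,-0.434,0,-0.047,0],[0.4,0.05,-0.434,0,-0.047,0],[0.4,0.05,-0.434,0,-0.047,0],[0.4,0.05,-0.434,0,-0.047,0],[0.4,0.05,-0.434,0,-0.047,0]]]' 0.2 20
cat >> h.py <<'E'
def bars():
    """specimen-like white blobs in a fresh top picture: x, y, long-axis yaw"""
    c=cal('top'); g=cv2.cvtColor(np.ascontiguousarray(snapshot('top')),cv2.COLOR_RGB2GRAY)
    g=cv2.resize(g,None,fx=4,fy=4,interpolation=cv2.INTER_CUBIC)
    n,l,s,cc=cv2.connectedComponentsWithStats((g>140).astype(np.uint8))
    for k in range(1,n):
        if not 150<s[k][4]/16<290: continue
        rc=cv2.boxPoints(cv2.minAreaRect(np.argwhere(l==k)[:,::-1].astype(np.float32)))/4-.375
        w=np.array([atz(c,x,.02) for x in rc]); e=w[1]-w[0],w[2]-w[1]; L=max(e,key=np.linalg.norm)
        print('bar',atz(c,(cc[k]-1.5)/4,.018)[:2].round(4),'jaw yaw',round((np.arctan2(L[1],L[0])+np.pi/2)%np.pi,3),[round(float(np.linalg.norm(x)),3) for x in e])
E
python3 - <<'E'
from h import *
to([.434,.088,.12],1.473); bars()
E
```

```text
clock: 2.1
tool_pos: [0.3913, 0.1671, 0.1966]
eef_rot: [-0.706, 0.034, -0.035, 0.706]
contact_force: [0.7, 0.9, 0.4]
opening: 0.596
row [0.0501, 0.0766, -0.0746, -0.0002, 0.0, 0.0003]
bar [0.5885 0.3953] jaw yaw 2.975 [0.063, 0.073]
bar [ 0.56   -0.3756] jaw yaw 1.779 [0.037, 0.105]
bar [0.4423 0.4906] jaw yaw 0.99 [0.105, 0.031]
bar [0.4474 0.0845] jaw yaw 1.488 [0.103, 0.032]
bar [ 0.4265 -0.1005] jaw yaw 1.365 [0.104, 0.033]
bar [ 0.4164 -0.3368] jaw yaw 1.085 [0.104, 0.034]
bar [0.2491 0.3565] jaw yaw 0.28 [0.082, 0.031]
bar [0.1816 0.1336] jaw yaw 0.465 [0.124, 0.048]
```

```bash
python3 - <<'E'
from h import *
c=cal('wrist'); i=snapshot('wrist'); save('w1',i); print(c['T'].round(4).tolist(),c['fx'],c['cx'],c['cy'],c['k1'])
for z in (.434,.447): print(proj(c,[z,.087,.02]))
bars()
E
```

```text
[[0.1137, 0.9591, 0.2592, 0.3272], [0.9935, -0.1079, -0.0365, 0.1659], [-0.007, 0.2617, -0.9651, 0.3424], [0.0, 0.0, 0.0, 1.0]] 316.1054381988493 253.88165020495404 192.43742217670805 0.027483835701564242
[194.60683926 217.04840098]
[196.53411604 228.24663896]
bar [0.5886 0.3954] jaw yaw 2.972 [0.063, 0.072]
bar [ 0.56   -0.3756] jaw yaw 1.779 [0.037, 0.105]
bar [0.4341 0.496 ] jaw yaw 0.995 [0.083, 0.031]
bar [ 0.4265 -0.1005] jaw yaw 1.363 [0.104, 0.033]
bar [ 0.4164 -0.3368] jaw yaw 1.082 [0.104, 0.034]
bar [0.2492 0.3564] jaw yaw 0.278 [0.081, 0.03]
```

View pics/w1.png

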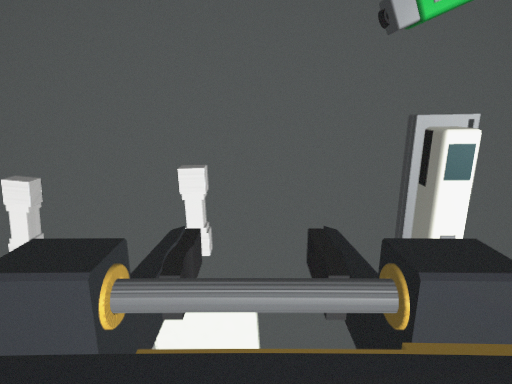

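The wrist view shows the first specimen at u≈195, v from 166 to 254, with its waist at about (195,212). That matches x = 0.434, y = 0.088. The 0.447 reading came from the gripper hiding part of it. I go down and grasp.

```bash
python3 -m handwheel '[[[0.05,0.077,-0.0745,0,0,0],[0.05,0.077,-0.0745,0,0,0],[0.05,0.077,-0.0745,0,0,0],[0.05,0.077,-0.0745,0,0,0],[0.05,0.187,-0.0745,0,0,0],[0.05,0.187,-0.0745,0,0,0],[0.05,0.187,-0.0745,0,0,0],[0.05,0.187,-0.0745,0,0,0],[0.05,0.187,-0.0745,0,0,0]]]'
python3 -m handwheel '[[[0,0,0,0,0,0],[0,0,0,0,0,0],[0,0,0,0,0,0],[0,0,0,0,0,0],[0,0,0,0,0,0],[0,0,0,0,0,0]]]' -1 25
python3 -m handwheel '[[[0,-0.12,0,0,0,0],[0,-0.12,0,0,0,0],[0,-0.12,0,0,0,0],[0,-0.12,0,0,0,0],[0,-0.12,0,0,0,0]]]'
python3 -c "
from h import *
to([.592,-.017,.13],1.523)"
```

```text
clock: 3.0
tool_pos: [0.4245, 0.0876, 0.0238]
eef_rot: [0.712, -0.043, 0.022, -0.7]
contact_force: [-0.2, -0.6, 0.2]
opening: 0.6
clock: 3.5
tool_pos: [0.425, 0.0852, 0.0248]
eef_rot: [0.712, -0.044, 0.023, -0.7]
contact_force: [0.5, 0.0, 0.6]
opening: 0.168
clock: 3.92
tool_pos: [0.43, 0.0873, 0.1471]
eef_rot: [0.711, -0.043, 0.025, -0.701]
contact_force: [-0.8, -0.7, 0.1]
opening: 0.007
row [0.1717, 0.0144, -0.0879, 0.0049, -0.0155, -0.0077]
```

```bash
python3 -m handwheel '[[[0,0,0,0,0,0],[0,0,0,0,0,0]]]' 0.2
python3 -c "
from h import *
s=st();print(np.round(s['q'],2),R.from_quat(s['eef_rot']).as_matrix().round(3));to([.434,.088,.12],1.473)"
```

```text
clock: 4.08
tool_pos: [0.4278, 0.0862, 0.1435]
eef_rot: [0.713, -0.045, 0.023, -0.7]
contact_force: [0.1, -0.1, 0.1]
opening: 0.135
[ 0.08  0.7  -0.62  2.16  0.79  0.56  0.33] [[ 0.995 -0.032  0.095]
 [-0.096 -0.017  0.995]
 [-0.031 -0.999 -0.02 ]]
row [0.0067, 0.0233, 0.0029, 0.0064, 0.0007, -0.0097]
```

```bash
python3 -m handwheel '[[[0.0067,0.06,0.003,0.006,0,-0.01],[0.0067,0.06,0.003,0.006,0,-0.01],[0.0067,0.06,0.003,0.006,0,-0.01],[0.0067,0.06,0.003,0.006,0,-0.01]]]' 0.2
python3 -c "
from h import *
s=st();print(np.round(s['q'],2));to([.434,.088,.009],1.473)"
```

```text
clock: 4.42
tool_pos: [0.4322, 0.088, 0.0828]
eef_rot: [0.707, -0.034, 0.033, -0.705]
contact_force: [0.3, -0.6, 0.9]
opening: 0.435
[-0.06  0.79 -0.41  2.22  1.04  0.33  0.11]
row [0.0019, 0.0738, 0.0004, 0.0009, 0.0013, -0.0005]
```

```bash
python3 -m handwheel '[[[0.002,0.03,0,0.001,0.001,0],[0.002,0.05,0,0.001,0.001,0],[0.002,0.074,0,0.001,0.001,0],[0.002,0.074,0,0.001,0.001,0],[0.002,0.074,0,0.001,0.001,0],[0.002,0.074,0,0.001,0.001,0]]]' 0.2
python3 -c "
from h import *
s=st();print(np.round(s['q'],2));to([.434,.088,.009],1.473)"
```

```text
clock: 4.92
tool_pos: [0.4359, 0.0884, 0.0104]
eef_rot: [-0.705, 0.034, -0.036, 0.708]
contact_force: [-0.6, -0.5, 0.8]
opening: 0.6
[-0.16  0.94 -0.24  2.23  1.68  0.19 -0.51]
row [-0.0018, 0.0014, -0.0006, -0.0013, -0.0001, 0.0007]
```

Slower descent reached it (a wrist near-singularity at close range). Close and lift.

```bash
python3 -m handwheel '[[[0,0,0,0,0,0],[0,0,0,0,0,0],[0,0,0,0,0,0],[0,0,0,0,0,0],[0,0,0,0,0,0],[0,0,0,0,0,0],[0,0,0,0,0,0],[0,0,0,0,0,0]]]' -1 25
python3 -m handwheel '[[[0,-0.03,0,0,0,0],[0,-0.06,0,0,0,0],[0.02,-0.09,0,0,0,0],[0.04,-0.12,0,0,0,0],[0.04,-0.12,0,0,0,0],[0.04,-0.12,0,0,0,0]]]'
python3 -c "
from h import *
s=st();print(np.round(s['q'],2));to([.592,-.017,.13],1.523)"
```

```text
clock: 5.58
tool_pos: [0.4359, 0.0878, 0.0104]
eef_rot: [-0.705, 0.034, -0.036, 0.707]
contact_force: [-1.6, -0.8, 4.9]
opening: 0.2
clock: 6.08
tool_pos: [0.4801, 0.0851, 0.1352]
eef_rot: [-0.703, 0.032, -0.04, 0.71]
contact_force: [0.6, 1.3, 0.3]
opening: 0.199
[ 0.11  0.75 -0.61  2.07  0.81  0.56  0.38]
row [0.1216, 0.0056, -0.0903, -0.0032, -0.0171, 0.0035]
```

```bash
python3 -m handwheel '[[[0.1215,0.0056,-0.09,-0.003,-0.017,0.0035],[0.1215,0.0056,-0.09,-0.003,-0.017,0.0035],[0.1215,0.0056,-0.09,-0.003,-0.017,0.0035],[0.1215,0.0056,-0.09,-0.003,-0.017,0.0035],[0.1215,0.0056,-0.09,-0.003,-0.017,0.0035],[0.1215,0.0056,-0.09,-0.003,-0.017,0.0035],[0.1215,0.0056,-0.09,-0.003,-0.017,0.0035],[0.1215,0.0056,-0.09,-0.003,-0.017,0.0035]]]'
python3 -c "
from h import *
s=st();print(np.round(s['q'],2));to([.592,-.017,.042],1.523);c=cal('wrist');i=snapshot('wrist');save('w2',i)
for y in (-.095,.095):
  for x in (-.065,.065): print(proj(c,[.589+x+.048*y,-.081+y-.048*x,.03]).round())"
```

```text
clock: 6.75
tool_pos: [0.5859, -0.016, 0.1243]
eef_rot: [0.709, -0.018, 0.011, -0.705]
contact_force: [-0.1, 0.0, -0.9]
opening: 0.202
[ 0.32  0.88 -0.68  1.76  0.75  0.8   0.79]
row [0.0069, 0.0822, -0.0002, 0.0018, 0.0019, -0.0033]
[ 38. 119.]
[ 63. 278.]
[295. 121.]
[289. 279.]
```

View pics/w2.png

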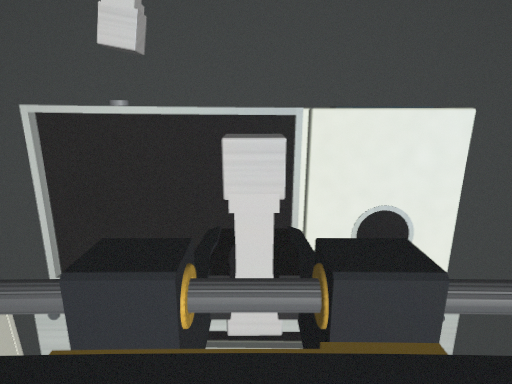

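The wrist view shows the tray floor corners at about (38,113) and (298,116), within 5 px of the prediction, and the specimen held straight. I lower it and release.

```bash
python3 -m handwheel '[[[0.007,0.03,0,0.002,0.002,-0.003],[0.007,0.06,0,0.002,0.002,-0.003],[0.007,0.075,0,0.002,0.002,-0.003],[0.007,0.082,0,0.002,0.002,-0.003],[0.007,0.082,0,0.002,0.002,-0.003],[0.007,0.082,0,0.002,0.002,-0.003]]]'
python3 -m handwheel '[[[0,0,0,0,0,0],[0,0,0,0,0,0],[0,0,0,0,0,0]]]' -0.4
python3 -m handwheel '[[[0,-0.04,0,0,0,0],[0,-0.08,0,0,0,0],[0,-0.11,0,0,0,0],[0,-0.11,0,0,0,0],[-0.06,-0.11,-0.06,0,0,0],[-0.08,-0.11,-0.08,0,0,0],[-0.08,-0.11,-0.08,0,0,0]]]'
python3 -c "
from h import *
s=st();print(np.round(s['q'],2));bars();to([.4265,-.1005,.08],1.364)"
```

```text
clock: 7.3
tool_pos: [0.5936, -0.0174, 0.0431]
eef_rot: [-0.707, 0.017, -0.018, 0.707]
contact_force: [1.3, -0.0, -0.8]
opening: 0.203
clock: 7.55
tool_pos: [0.5942, -0.0184, 0.0435]
eef_rot: [-0.707, 0.017, -0.019, 0.707]
contact_force: [-0.5, 0.1, 0.0]
opening: 0.299
clock: 8.13
tool_pos: [0.5066, -0.0968, 0.1525]
eef_rot: [0.708, -0.019, 0.018, -0.706]
contact_force: [-0.8, -0.8, -0.2]
opening: 0.303
[ 0.52  0.77 -0.71  1.96  0.77  0.71  0.85]
bar [ 0.6095 -0.015 ] jaw yaw 1.521 [0.104, 0.033]
bar [ 0.6023 -0.143 ] jaw yaw 0.806 [0.068, 0.062]
bar [0.5885 0.3951] jaw yaw 2.986 [0.063, 0.068]
bar [ 0.5604 -0.3756] jaw yaw 1.779 [0.037, 0.105]
bar [0.4422 0.4906] jaw yaw 0.992 [0.105, 0.031]
bar [ 0.4265 -0.1005] jaw yaw 1.36 [0.104, 0.034]
bar [0.2491 0.3565] jaw yaw 0.281 [0.082, 0.03]
row [-0.0741, 0.0722, -0.0019, 0.0028, 0.0477, -0.0025]
```

```bash
python3 -m handwheel '[[[-0.074,0,-0.002,0.003,0.048,-0.0025],[-0.074,0,-0.002,0.003,0.048,-0.0025],[-0.074,0.03,-0.002,0.003,0.048,-0.0025],[-0.074,0.05,-0.002,0.003,0.048,-0.0025],[-0.074,0.072,-0.002,0.003,0.048,-0.0025],[-0.074,0.072,-0.002,0.003,0.048,-0.0025],[-0.074,0.072,-0.002,0.003,0.048,-0.0025]]]' 0.2
python3 -c "
from h import *
s=st();print(np.round(s['q'],2));to([.4265,-.1005,.009],1.364)"
```

```text
clock: 8.77
tool_pos: [0.4354, -0.0922, 0.0802]
eef_rot: [-0.7, 0.068, -0.073, 0.707]
contact_force: [1.1, -0.1, 0.5]
opening: 0.603
[ 0.36  0.8  -0.4   2.22  1.07  0.32  0.4 ]
row [-0.0075, 0.0711, -0.0106, -0.0031, 0.0019, 0.0021]
```

```bash
python3 -m handwheel '[[[-0.0075,0.02,-0.0105,-0.003,0.002,0.002],[-0.0075,0.04,-0.0105,-0.003,0.002,0.002],[-0.0075,0.06,-0.0105,-0.003,0.002,0.002],[-0.0075,0.071,-0.0105,-0.003,0.002,0.002],[-0.0075,0.071,-0.0105,-0.003,0.002,0.002],[-0.0075,0.071,-0.0105,-0.003,0.002,0.002],[-0.0075,0.071,-0.0105,-0.003,0.002,0.002]]]'
python3 -c "
from h import *
s=st();print(np.round(s['q'],2));to([.4265,-.1005,.009],1.364)"
```

```text
clock: 9.35
tool_pos: [0.4274, -0.1006, 0.0101]
eef_rot: [-0.703, 0.073, -0.075, 0.704]
contact_force: [0.3, -0.3, 0.4]
opening: 0.601
[ 0.29  0.94 -0.26  2.25  1.74  0.21 -0.24]
row [-0.0009, 0.0011, -0.0001, -0.0007, -0.0008, 0.0009]
```

```bash
python3 -m handwheel '[[[0,0,0,0,0,0],[0,0,0,0,0,0],[0,0,0,0,0,0],[0,0,0,0,0,0],[0,0,0,0,0,0],[0,0,0,0,0,0],[0,0,0,0,0,0]]]' -1 25
python3 -m handwheel '[[[0,-0.03,0,0,0,0],[0,-0.06,0,0,0,0],[0.02,-0.09,0,0,0,0],[0.04,-0.12,0,0,0,0],[0.04,-0.12,0,0,0,0],[0.06,-0.12,0,0,0,0],[0.06,-0.12,0,0,0,0]]]'
python3 -c "
from h import *
to([.589,-.061,.12],1.523)"
```

```text
clock: 9.93
tool_pos: [0.4268, -0.1011, 0.0095]
eef_rot: [-0.703, 0.073, -0.074, 0.703]
contact_force: [-0.8, -1.1, 3.9]
opening: 0.206
clock: 10.52
tool_pos: [0.4917, -0.1136, 0.1324]
eef_rot: [-0.702, 0.07, -0.079, 0.704]
contact_force: [2.0, 0.6, -1.5]
opening: 0.202
row [0.0839, 0.0138, 0.0718, -0.0013, -0.052, 0.0041]
```

```bash
python3 -m handwheel '[[[0.084,0.008,0.072,-0.001,-0.052,0.004],[0.084,0.008,0.072,-0.001,-0.052,0.004],[0.084,0.008,0.072,-0.001,-0.052,0.004],[0.084,0.014,0.072,-0.001,-0.052,0.004],[0.084,0.014,0.072,-0.001,-0.052,0.004],[0.084,0.014,0.072,-0.001,-0.052,0.004],[0.084,0.014,0.072,-0.001,-0.052,0.004]]]'
python3 -c "
from h import *
to([.589,-.061,.041],1.523)"
```

```text
clock: 11.1
tool_pos: [0.5805, -0.0614, 0.1149]
eef_rot: [0.708, -0.021, 0.011, -0.706]
contact_force: [0.2, 0.4, -1.5]
opening: 0.198
row [0.0095, 0.0738, 0.001, 0.001, 0.0008, -0.0044]
```

```bash
python3 -m handwheel '[[[0.009,0.03,0.001,0.001,0.001,-0.004],[0.009,0.055,0.001,0.001,0.001,-0.004],[0.009,0.067,0.001,0.001,0.001,-0.004],[0.009,0.074,0.001,0.001,0.001,-0.004],[0.009,0.074,0.001,0.001,0.001,-0.004],[0.009,0.074,0.001,0.001,0.001,-0.004]]]'
python3 -m handwheel '[[[0,0,0,0,0,0],[0,0,0,0,0,0],[0,0,0,0,0,0]]]' -0.4
python3 -m handwheel '[[[0,-0.04,0,0,0,0],[0,-0.08,0,0,0,0],[0,-0.1,0,0,0,0],[-0.03,-0.12,-0.04,0,0,0],[-0.06,-0.12,-0.08,0,0,0],[-0.09,-0.12,-0.12,0,0,0],[-0.09,-0.12,-0.16,0,0,0],[-0.09,-0.12,-0.2,0,0,0],[-0.09,-0.12,-0.2,0,0,0]]]'
python3 -c "
from h import *
s=st();print(np.round(s['q'],2));bars();to([.4164,-.3368,.08],1.085)"
```

```text
clock: 11.6
tool_pos: [0.5907, -0.0597, 0.0422]
eef_rot: [-0.706, 0.016, -0.018, 0.708]
contact_force: [-0.1, 0.0, -0.8]
opening: 0.201
clock: 11.85
tool_pos: [0.5913, -0.0595, 0.0425]
eef_rot: [-0.706, 0.016, -0.018, 0.708]
contact_force: [0.7, 0.9, -0.2]
opening: 0.302
clock: 12.6
tool_pos: [0.4883, -0.2616, 0.1612]
eef_rot: [0.708, -0.019, 0.019, -0.706]
contact_force: [0.0, 0.0, -1.1]
opening: 0.302
[ 0.83  0.8  -0.74  1.84  0.74  0.8   1.21]
bar [ 0.5975 -0.0164] jaw yaw 1.521 [0.105, 0.033]
bar [ 0.5959 -0.0593] jaw yaw 1.523 [0.105, 0.032]
bar [0.5885 0.3951] jaw yaw 2.98 [0.063, 0.068]
bar [0.4421 0.4907] jaw yaw 0.99 [0.105, 0.031]
bar [ 0.4161 -0.3366] jaw yaw 1.084 [0.104, 0.034]
bar [0.2491 0.3566] jaw yaw 0.283 [0.082, 0.03]
row [-0.0671, 0.0811, -0.0755, 0.0015, 0.1357, 0.0001]
```

```bash
python3 -m handwheel '[[[-0.067,0.02,-0.0755,0.0015,0.1357,0],[-0.067,0.04,-0.0755,0.0015,0.1357,0],[-0.067,0.06,-0.0755,0.0015,0.1357,0],[-0.067,0.081,-0.0755,0.0015,0.1357,0],[-0.067,0.081,-0.0755,0.0015,0.1357,0],[-0.067,0.081,-0.0755,0.0015,0.1357,0],[-0.067,0.081,-0.0755,0.0015,0.1357,0]]]' 0.2
python3 -c "
from h import *
s=st();print(np.round(s['q'],2));to([.4164,-.3368,.009],1.085)"
```

```text
clock: 13.23
tool_pos: [0.4227, -0.3262, 0.0812]
eef_rot: [-0.685, 0.163, -0.166, 0.69]
contact_force: [0.2, 1.1, 0.2]
opening: 0.599
[ 0.89  0.87 -0.53  1.95  0.82  0.55  0.89]
row [-0.0009, 0.0721, -0.0129, -0.0026, 0.0049, 0.0007]
```

```bash
python3 -m handwheel '[[[-0.001,0.03,-0.013,-0.0025,0.005,0.0007],[-0.001,0.055,-0.013,-0.0025,0.005,0.0007],[-0.001,0.072,-0.013,-0.0025,0.005,0.0007],[-0.001,0.072,-0.013,-0.0025,0.005,0.0007],[-0.001,0.072,-0.013,-0.0025,0.005,0.0007],[-0.001,0.072,-0.013,-0.0025,0.005,0.0007]]]'
python3 -m handwheel '[[[0,0,0,0,0,0],[0,0,0,0,0,0],[0,0,0,0,0,0],[0,0,0,0,0,0],[0,0,0,0,0,0],[0,0,0,0,0,0],[0,0,0,0,0,0]]]' -1 25
python3 -m handwheel '[[[0,-0.04,0,0,0,0],[0,-0.08,0,0,0,0],[0,-0.12,0.02,0,0,0],[0,-0.12,0.06,0,0,0],[0,-0.12,0.1,0,0,0],[0,-0.12,0.12,0,0,0],[0,-0.12,0.12,0,0,0]]]'
python3 -c "
from h import *
to([.588,-.106,.12],1.523)"
```

```text
clock: 13.73
tool_pos: [0.4157, -0.3377, 0.0094]
eef_rot: [0.686, -0.171, 0.171, -0.686]
contact_force: [0.7, -0.0, 0.6]
opening: 0.6
clock: 14.32
tool_pos: [0.4138, -0.3383, 0.0079]
eef_rot: [0.686, -0.173, 0.171, -0.686]
contact_force: [0.1, -0.6, 3.3]
opening: 0.203
clock: 14.9
tool_pos: [0.4743, -0.2256, 0.1284]
eef_rot: [-0.685, 0.168, -0.169, 0.688]
contact_force: [0.9, 0.7, -2.2]
opening: 0.203
row [0.0455, 0.0091, 0.1586, -0.0015, -0.1379, 0.0001]
```

```bash
python3 -m handwheel '[[[0.0455,0.009,0.1586,-0.0015,-0.138,0],[0.0455,0.009,0.1586,-0.0015,-0.138,0],[0.0455,0.009,0.1586,-0.0015,-0.138,0],[0.0455,0.009,0.1586,-0.0015,-0.138,0],[0.0455,0.009,0.1586,-0.0015,-0.138,0],[0.0455,0.009,0.1586,-0.0015,-0.138,0],[0.0455,0.009,0.1586,-0.0015,-0.138,0]]]'
python3 -c "
from h import *
to([.588,-.106,.0395],1.523)"
```

```text
clock: 15.48
tool_pos: [0.5842, -0.1148, 0.1173]
eef_rot: [0.709, -0.023, 0.018, -0.705]
contact_force: [-1.1, -0.6, -2.4]
opening: 0.2
row [0.0038, 0.0777, 0.0095, 0.0019, -0.003, -0.0021]
```

```bash
python3 -m handwheel '[[[0.004,0.02,0.0095,0.002,-0.003,-0.002],[0.004,0.05,0.0095,0.002,-0.003,-0.002],[0.004,0.068,0.0095,0.002,-0.003,-0.002],[0.004,0.0775,0.0095,0.002,-0.003,-0.002],[0.004,0.0775,0.0095,0.002,-0.003,-0.002],[0.004,0.0775,0.0095,0.002,-0.003,-0.002]]]'
python3 -m handwheel '[[[0,0,0,0,0,0],[0,0,0,0,0,0],[0,0,0,0,0,0]]]' -0.4
python3 -m handwheel '[[[0,-0.04,0,0,0,0],[0,-0.08,0,0,0,0],[0,-0.11,0,0,0,0],[-0.01,-0.11,-0.04,0,0,0],[-0.03,-0.11,-0.08,0,0,0],[-0.03,-0.11,-0.12,0,0,0],[-0.03,-0.11,-0.16,0,0,0],[-0.03,-0.11,-0.2,0,0,0],[-0.03,-0.11,-0.2,0,0,0]]]'
python3 -c "
from h import *
s=st();print(np.round(s['q'],2));bars();to([.5601,-.3756,.08],1.779)"
```

```text
clock: 15.98
tool_pos: [0.5891, -0.106, 0.0408]
eef_rot: [-0.707, 0.017, -0.018, 0.707]
contact_force: [0.5, 0.6, -1.2]
opening: 0.202
clock: 16.23
tool_pos: [0.5903, -0.1048, 0.0417]
eef_rot: [-0.706, 0.015, -0.018, 0.707]
contact_force: [-0.3, -0.4, 0.3]
opening: 0.301
clock: 16.98
tool_pos: [0.5471, -0.3155, 0.1498]
eef_rot: [0.709, -0.021, 0.022, -0.704]
contact_force: [-0.1, -2.3, -0.6]
opening: 0.3
[ 0.83  0.9  -0.74  1.61  0.73  0.93  1.33]
bar [ 0.6306 -0.4877] jaw yaw 1.683 [0.064, 0.12]
bar [ 0.5975 -0.0164] jaw yaw 1.521 [0.105, 0.033]
bar [ 0.5959 -0.0593] jaw yaw 1.522 [0.105, 0.032]
bar [ 0.5972 -0.1062] jaw yaw 1.532 [0.104, 0.033]
bar [0.5884 0.3951] jaw yaw 2.981 [0.063, 0.068]
bar [0.4423 0.4906] jaw yaw 0.99 [0.105, 0.031]
bar [0.2491 0.3565] jaw yaw 0.281 [0.081, 0.03]
bar [-0.1327  0.0207] jaw yaw 2.255 [0.063, 0.103]
row [0.0155, 0.0702, -0.0647, 0.0008, -0.0845, 0.0005]
```

```bash
python3 -m handwheel '[[[-0.035,0,-0.03,0.001,-0.0845,0],[-0.035,0,-0.065,0.001,-0.0845,0],[-0.035,0,-0.065,0.001,-0.0845,0],[-0.035,0,-0.065,0.001,-0.0845,0],[-0.035,0,-0.065,0.001,-0.0845,0],[-0.035,0,-0.065,0.001,-0.0845,0]]]' 0.2
python3 -c "
from h import *
c=cal('wrist');i=snapshot('wrist');save('w3',i)
p=np.array([.5601,-.3756,.02]);d=np.array([np.cos(.208),np.sin(.208),0])*.05
print(proj(c,p),proj(c,p+d),proj(c,p-d))
g=cv2.cvtColor(np.ascontiguousarray(i),cv2.COLOR_RGB2GRAY)
n,l,s,cc=cv2.connectedComponentsWithStats((g>150).astype(np.uint8))
for k in range(1,n):
    if s[k][4]>300: print(s[k],cc[k].round(), atz(c,cc[k],.015).round(3))
to([.5601,-.3756,.08],1.779)"
```

```text
clock: 17.53
tool_pos: [0.5133, -0.3642, 0.1507]
eef_rot: [-0.701, -0.079, 0.076, 0.705]
contact_force: [0.5, 0.5, 1.3]
opening: 0.6
[229.44229826 228.96066421] [229.84081489 276.71161848] [228.97256617 176.89390888]
[   0   94  102  100 8183] [ 44. 140.] [ 0.515 -0.55   0.015]
[ 212  169   32  104 2884] [228. 220.] [ 0.553 -0.379  0.015]
[ 429  217   83   32 1146] [469. 233.] [ 0.516 -0.153  0.015]
[  98  265  301   65 6224] [232. 302.] [ 0.64  -0.357  0.015]
[ 222  322   97   27 1864] [265. 338.] [ 0.675 -0.315  0.015]
row [0.0429, 0.0708, -0.0217, -0.0015, 0.0041, 0.0014]
```

```bash
python3 -m handwheel '[[[0.042,0.03,-0.0217,-0.0015,0.004,0.0014],[0.042,0.07,-0.0217,-0.0015,0.004,0.0014],[0.042,0.07,-0.0217,-0.0015,0.004,0.0014],[0.042,0.11,-0.0217,-0.0015,0.004,0.0014],[0.042,0.141,-0.0217,-0.0015,0.004,0.0014],[0.042,0.141,-0.0217,-0.0015,0.004,0.0014],[0.042,0.141,-0.0217,-0.0015,0.004,0.0014]]]'
python3 -m handwheel '[[[0,0,0,0,0,0],[0,0,0,0,0,0],[0,0,0,0,0,0],[0,0,0,0,0,0],[0,0,0,0,0,0],[0,0,0,0,0,0],[0,0,0,0,0,0]]]' -1 25
python3 -m handwheel '[[[0,-0.04,0,0,0,0],[0,-0.08,0,0,0,0],[-0.02,-0.12,0.02,0,0,0],[-0.02,-0.12,0.06,0,0,0],[-0.02,-0.12,0.1,0,0,0],[-0.02,-0.12,0.12,0,0,0],[-0.02,-0.12,0.12,0,0,0]]]'
python3 -c "
from h import *
to([.5856,-.152,.12],1.523)"
```

```text
clock: 18.17
tool_pos: [0.5573, -0.3765, 0.0087]
eef_rot: [-0.703, -0.072, 0.074, 0.704]
contact_force: [1.1, -0.7, 1.2]
opening: 0.599
clock: 18.75
tool_pos: [0.5583, -0.3782, 0.01]
eef_rot: [0.704, 0.072, -0.073, -0.703]
contact_force: [-0.3, 0.5, 5.2]
opening: 0.199
clock: 19.33
tool_pos: [0.5134, -0.258, 0.13]
eef_rot: [-0.702, -0.075, 0.076, 0.704]
contact_force: [-0.5, 1.1, -1.2]
opening: 0.204
row [0.0932, 0.0102, 0.0881, -0.001, 0.0836, -0.0005]
```

```bash
python3 -m handwheel '[[[0.093,0.01,0.088,-0.001,0.0836,0],[0.093,0.01,0.088,-0.001,0.0836,0],[0.093,0.01,0.088,-0.001,0.0836,0],[0.093,0.01,0.088,-0.001,0.0836,0],[0.093,0.01,0.088,-0.001,0.0836,0],[0.093,0.01,0.088,-0.001,0.0836,0],[0.093,0.01,0.088,-0.001,0.0836,0]]]'
python3 -c "
from h import *
to([.5856,-.152,.041],1.523)"
```

```text
clock: 19.92
tool_pos: [0.5859, -0.1618, 0.1183]
eef_rot: [0.709, -0.022, 0.02, -0.705]
contact_force: [-0.8, 0.2, -0.6]
opening: 0.202
row [-0.0007, 0.0772, 0.0102, 0.0019, -0.0036, -0.0008]
```

```bash
python3 -m handwheel '[[[0,0.02,0.01,0.002,-0.0036,0],[0,0.05,0.01,0.002,-0.0036,0],[0,0.068,0.01,0.002,-0.0036,0],[0,0.077,0.01,0.002,-0.0036,0],[0,0.077,0.01,0.002,-0.0036,0],[0,0.077,0.01,0.002,-0.0036,0]]]'
python3 -m handwheel '[[[0,0,0,0,0,0],[0,0,0,0,0,0],[0,0,0,0,0,0]]]' -0.4
python3 -m handwheel '[[[0,-0.04,0,0,0,0],[0,-0.08,0,0,0,0],[0,-0.12,0,0,0,0],[-0.03,-0.16,0.03,0,0,0],[-0.06,-0.18,0.06,0,0,0],[-0.1,-0.2,0.1,0,0,0],[-0.12,-0.2,0.14,0,0,0],[-0.12,-0.2,0.18,0,0,0],[-0.12,-0.2,0.22,0,0,0],[-0.12,-0.2,0.26,0,0,0],[-0.12,-0.2,0.3,0,0,0],[-0.12,-0.2,0.3,0,0,0]]]'
python3 - <<'E'
from h import *
bars(); c=cal('wrist'); w=snapshot('wrist'); save('w4',w); t=snapshot('top'); save('t4',t)
for n in ('wrist','top'):
  for k in ('probe_mid','stand_top','thermo_mid','cradle_floor'): print(n,k,[(np.round(b['bbox']).tolist(),round(b['confidence'],2)) for b in boxes_of(k,n) if b['confidence']>.3])
s=snapshot('side')[120:210,190:360]; t=t[95:230,110:320]
save('v4',np.hstack([cv2.resize(s,(400,212)),cv2.resize(t,(330,212))]))
E
```

```text
clock: 20.42
tool_pos: [0.5872, -0.1512, 0.0418]
eef_rot: [-0.706, 0.017, -0.016, 0.708]
contact_force: [1.0, -1.0, -1.6]
opening: 0.202
clock: 20.67
tool_pos: [0.5881, -0.1499, 0.0427]
eef_rot: [-0.706, 0.016, -0.017, 0.708]
contact_force: [-0.0, -0.4, -0.3]
opening: 0.302
clock: 21.67
tool_pos: [0.481, 0.1599, 0.244]
eef_rot: [-0.705, 0.014, -0.015, 0.709]
contact_force: [0.2, 0.1, 0.0]
opening: 0.301
bar [ 0.5975 -0.0164] jaw yaw 1.521 [0.105, 0.033]
bar [ 0.5959 -0.0593] jaw yaw 1.523 [0.105, 0.032]
bar [ 0.5971 -0.1062] jaw yaw 1.533 [0.104, 0.033]
bar [ 0.594  -0.1522] jaw yaw 1.541 [0.105, 0.033]
bar [0.5885 0.3951] jaw yaw 2.98 [0.063, 0.068]
bar [0.4422 0.4906] jaw yaw 0.992 [0.105, 0.031]
bar [ 0.4024 -0.0006] jaw yaw 2.615 [0.024, 0.153]
bar [0.2492 0.3565] jaw yaw 0.28 [0.081, 0.03]
wrist probe_mid [([440.0, 243.0, 512.0, 278.0], 0.82), ([0.0, 193.0, 234.0, 357.0], 0.71)]
wrist stand_top [([387.0, 198.0, 477.0, 252.0], 0.75)]
wrist thermo_mid [([380.0, 50.0, 447.0, 197.0], 0.8), ([483.0, 104.0, 511.0, 163.0], 0.62), ([43.0, 222.0, 80.0, 261.0], 0.47)]
wrist cradle_floor [([360.0, 44.0, 447.0, 204.0], 0.72)]
top probe_mid []
top stand_top [([136.0, 151.0, 164.0, 171.0], 0.65), ([152.0, 178.0, 161.0, 221.0], 0.63)]
top thermo_mid [([128.0, 244.0, 172.0, 263.0], 0.93), ([99.0, 182.0, 130.0, 225.0], 0.88), ([82.0, 130.0, 97.0, 173.0], 0.76), ([146.0, 176.0, 167.0, 223.0], 0.56)]
top cradle_floor [([146.0, 170.0, 170.0, 220.0], 0.76)]
```

View pics/w4.png

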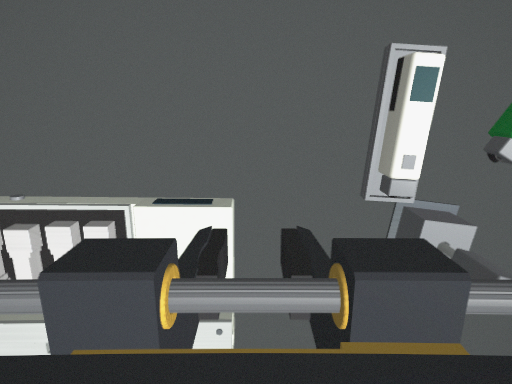

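View pics/v4.png

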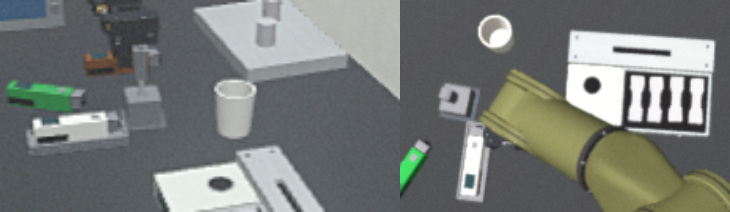

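The four specimens lie side by side in the tray (top inset), each turned about 0.03 rad from the next at most. In the wrist view the stand is at about (430,225), with the probe handle leaning out to the right at (470,265) and the thermometer at (405,120). Next I look at the probe from two wrist positions.

```bash
python3 -m handwheel '[[[0.03,-0.03,0.04,0,0,0],[0.06,-0.06,0.07,0,0,0],[0.09,-0.06,0.1,0,0,0],[0.12,-0.06,0.13,0,0,0],[0.12,-0.06,0.17,0,0,0],[0.12,-0.06,0.17,0,0,0],[0.12,-0.06,0.17,0,0,0]]]' 0.6 20
python3 -c "
from h import *
c=cal('wrist');i=snapshot('wrist');save('w5',i);np.save('w5.npy',c,allow_pickle=True)
print([(np.round(b['bbox']).tolist(),round(b['confidence'],2)) for b in boxes_of('probe_mid','wrist')])"
python3 -m handwheel '[[[0,0,0.04,0,0,0],[0,0,0.08,0,0,0],[0,0,0.1,0,0,0],[0,0,0.1,0,0,0],[0,0,0.1,0,0,0]]]'
python3 -c "
from h import *
c=cal('wrist');i=snapshot('wrist');save('w6',i);np.save('w6.npy',c,allow_pickle=True)
print([(np.round(b['bbox']).tolist(),round(b['confidence'],2)) for b in boxes_of('probe_mid','wrist')])
save('w56',np.hstack([load('w5')[60:250,200:460],load('w6')[60:250,90:350]]).repeat(1,0))
a=load('w56');save('w56',cv2.resize(a,(800,292)))"
```

```text
clock: 22.85
tool_pos: [0.6083, 0.3248, 0.3023]
eef_rot: [-0.704, 0.015, -0.014, 0.709]
contact_force: [-0.7, 1.0, -0.1]
opening: 0.796
[([242.0, 0.0, 278.0, 98.0], 0.73), ([1.0, 97.0, 130.0, 263.0], 0.72), ([291.0, 126.0, 326.0, 157.0], 0.57)]
clock: 23.37
tool_pos: [0.6134, 0.4184, 0.3029]
eef_rot: [-0.707, 0.016, -0.016, 0.707]
contact_force: [0.1, -0.7, -0.4]
opening: 0.801
[([200.0, 125.0, 232.0, 157.0], 0.66)]
```

View pics/w56.png

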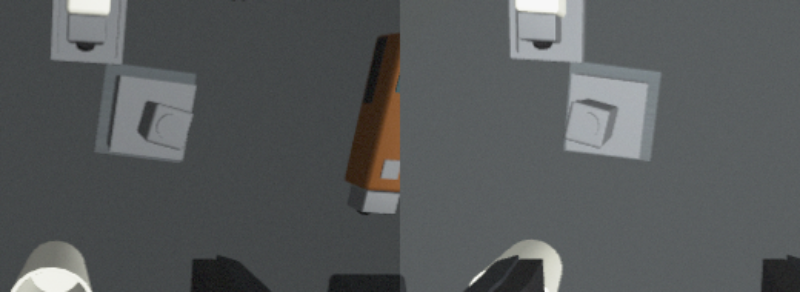

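The left half shows the handle's round top at px (310,141) in w5; the right half shows it at (213.5,141) in w6. Both show the handle edges turned slightly clockwise. The beaker is clear at the bottom left.

```bash
python3 - <<'E'
from h import *
c5=np.load('w5.npy',allow_pickle=True).item();c6=np.load('w6.npy',allow_pickle=True).item()
a,b=ray(c5,(309.9,141.3)),ray(c6,(213.5,140.6)); p=tri([a,b]); print('top',p.round(4),proj(c5,p),proj(c6,p),atz(c5,(309.9,141.3),.15),atz(c6,(213.5,140.6),.15))
# stand top corners (z .055)
print([atz(c6,(90+(u-400)/1.538,60+v/1.538),.055).round(3).tolist() for u,v in((574,72),(647,80),(640,159),(564,150))])
# handle top edge directions at z .15
for c,pts in ((c5,((200+157/1.538,60+105/1.538),(200+193/1.538,60+111/1.538))),(c6,((90+183/1.538,60+98/1.538),(90+216/1.538,60+106/1.538)))):
    q=[atz(c,x,.15) for x in pts]; d=q[1]-q[0]; print('yaw',np.arctan2(d[1],d[0]),np.linalg.norm(d))
ct=cal('top'); print('beaker',atz(ct,(170.5,116.2),.085).round(3))
to([p[0],p[1],.2],1.38)
E
```

```text
top [0.5743 0.3819 0.1425] [309.89000771 141.59910989] [213.4937339  140.30060834] [0.5732222  0.38061199 0.15      ] [0.57389897 0.38289058 0.15      ]
[[0.542, 0.361, 0.055], [0.551, 0.418, 0.055], [0.613, 0.409, 0.055], [0.603, 0.348, 0.055]]
yaw 1.3658930845346087 0.022245582669542133
yaw 1.2917216751832703 0.020310353819755208
beaker [0.722 0.295 0.085]
row [-0.0389, 0.1033, -0.0362, 0.0, 0.0454, 0.0001]
```

```bash
python3 -m handwheel '[[[-0.037,0.03,-0.036,0,0.055,0],[-0.037,0.06,-0.036,0,0.055,0],[-0.037,0.1,-0.036,0,0.055,0],[-0.037,0.103,-0.036,0,0.055,0],[-0.037,0.103,-0.036,0,0.055,0],[-0.037,0.103,-0.036,0,0.055,0]]]' 0.4
python3 -c "
from h import *
to([.5755,.383,.1],1.35)"
```

```text
clock: 23.97
tool_pos: [0.5766, 0.3851, 0.2022]
eef_rot: [-0.701, 0.077, -0.078, 0.704]
contact_force: [-0.1, 0.2, 1.4]
opening: 0.7
row [-0.0006, 0.1022, -0.0027, -0.0015, 0.0001, 0.0001]
```

```bash
python3 -m handwheel '[[[-0.0006,0.03,-0.002,-0.0015,0,0],[-0.0006,0.06,-0.002,-0.0015,0,0],[-0.0006,0.09,-0.002,-0.0015,0,0],[-0.0006,0.103,-0.002,-0.0015,0,0],[-0.0006,0.103,-0.002,-0.0015,0,0],[-0.0006,0.103,-0.002,-0.0015,0,0]]]'
python3 -m handwheel '[[[0,0,0,0,0,0],[0,0,0,0,0,0],[0,0,0,0,0,0],[0,0,0,0,0,0],[0,0,0,0,0,0],[0,0,0,0,0,0],[0,0,0,0,0,0]]]' -1 12
python3 -c "
from h import *
s=st();print(s['contact_force'],s['moment'],s['opening'])"
```

```text
clock: 24.47
tool_pos: [0.5749, 0.3847, 0.099]
eef_rot: [-0.703, 0.077, -0.077, 0.703]
contact_force: [0.5, 0.6, 0.6]
opening: 0.7
clock: 25.05
tool_pos: [0.574, 0.3837, 0.0975]
eef_rot: [0.704, -0.077, 0.077, -0.702]
contact_force: [-0.5, 0.5, 1.2]
opening: 0.267
[-0.49804413  0.4567176   1.22341941] [ 0.00737874  0.02784449 -0.00095173] 0.2665037406328673
```

```bash
python3 -m handwheel '[[[0,0,0,0,0,0],[0,-0.03,0,0,0,0],[0,-0.06,0,0,0,0],[0,-0.09,0,0,0,0],[0,-0.115,0,0,0,0],[0,-0.115,0,0,0,0],[0,-0.115,0,0,0,0]]]' -1 45
python3 -c "
from h import *
s=st();print(s['contact_force'],s['moment'],s['opening'])
to([.6935,-.07,.205],1.523)"
```

```text
clock: 25.63
tool_pos: [0.5745, 0.3843, 0.2134]
eef_rot: [0.703, -0.077, 0.077, -0.703]
contact_force: [0.2, -1.1, -1.0]
opening: 0.268
[ 0.15143216 -1.0624457  -1.03905013] [ 0.01625606 -0.03262667 -0.02069796] 0.2679787728265448
row [0.2146, 0.0087, -0.4177, 0.0002, -0.0543, 0.0001]
```

```bash
python3 -m handwheel '[[[0.02,0,-0.04,0,-0.01,0],[0.04,0,-0.08,0,-0.02,0],[0.06,0,-0.116,0,-0.03,0],[0.08,0,-0.15,0,-0.04,0],[0.1,0,-0.19,0,-0.05,0],[0.12,0.005,-0.23,0,-0.0543,0],[0.14,0.005,-0.27,0,-0.0543,0],[0.16,0.008,-0.31,0,-0.0543,0],[0.18,0.008,-0.35,0,-0.0543,0],[0.2,0.008,-0.39,0,-0.0543,0],[0.2146,0.008,-0.4177,0,-0.0543,0],[0.2146,0.008,-0.4177,0,-0.0543,0]]]'
python3 -c "
from h import *
to([.6935,-.07,.165],1.523)"
```

```text
clock: 26.63
tool_pos: [0.693, -0.0818, 0.2015]
eef_rot: [0.71, -0.022, 0.019, -0.703]
contact_force: [0.6, -2.2, -2.4]
opening: 0.272
row [-0.0, 0.0364, 0.0122, 0.0032, -0.0035, -0.0015]
```

```bash
python3 -m handwheel '[[[0,0.03,0.012,0.003,-0.0035,-0.0015],[0,0.036,0.012,0.003,-0.0035,-0.0015],[0,0.036,0.012,0.003,-0.0035,-0.0015],[0,0.036,0.012,0.003,-0.0035,-0.0015],[0,0.036,0.012,0.003,-0.0035,-0.0015],[0,0.036,0.012,0.003,-0.0035,-0.0015]]]'
python3 - <<'E'
from h import *
c=cal('wrist');s=st();i=snapshot('wrist');save('w7',i);np.save('w7.npy',c,allow_pickle=True)
R0=R.from_quat(s['eef_rot']); p=np.array(s['tool_pos']); tip=p+R0.apply([0,.0875,0]); print(p.round(4),tip.round(4),'tip px',proj(c,tip),'mouth',proj(c,p))
u=np.array([.048,.999,0]);m=np.array([.6955,-.0252,.06]);x=np.array([.999,-.048,0])
for k in (-.065,.065):print([proj(c,m+k*u+e*x).round(1).tolist() for e in(-.0075,.0075)])
a=i[150:280,150:410];save('w7c',cv2.resize(a,(780,390),interpolation=cv2.INTER_CUBIC))
E
```

```text
clock: 27.13
tool_pos: [0.6941, -0.0579, 0.17]
eef_rot: [-0.704, 0.011, -0.014, 0.71]
contact_force: [1.1, 0.3, -1.3]
opening: 0.268
[ 0.6941 -0.0579  0.17  ] [ 0.6946 -0.0572  0.0825] tip px [253.13391472 198.50004374] mouth [252.80666514 246.92688737]
[[213.5, 181.1], [213.9, 198.4]]
[[369.5, 182.6], [367.6, 199.8]]
```

View pics/w7c.png

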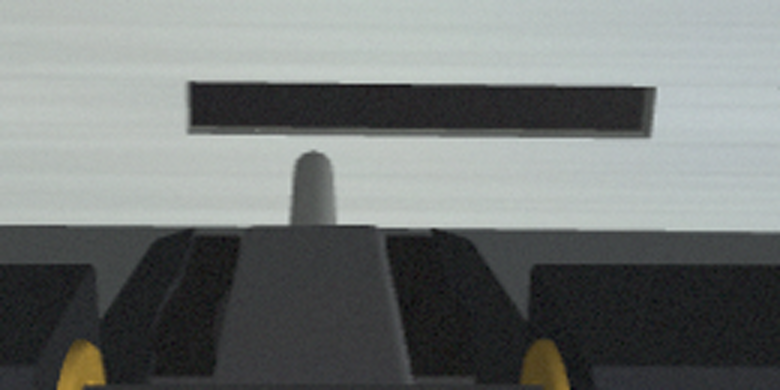

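The crop shows the slot from px (213,178) to (367,194), and the probe tip's end at about (254,201). The tip is still too far in +x, so I work out the offset from what the picture shows.

```bash
python3 - <<'E'
from h import *
c=np.load('w7.npy',allow_pickle=True).item()
tip=atz(c,(254.3,203.3),.0825); a=atz(c,(150+189/3,150+108/3),.06); b=atz(c,(150+653/3,150+111/3),.06)
print(tip.round(4),a.round(4),b.round(4)); m=(a+b)/2; d=b-a; L=np.linalg.norm(d);d/=L; print('mid',m.round(4),L,'yaw',-np.arctan2(d[0],d[1]))
g=m-.045*d; off=g-tip; print('start',g.round(4),'move',off.round(4))
s=st(); to(np.array(s['tool_pos'])+[off[0],off[1],-.018],1.523)
print('along slot per m in world',d)
E
```

```text
[ 0.6985 -0.0565  0.0825] [ 0.689  -0.0905  0.06  ] [0.6949 0.0388 0.06  ]
mid [ 0.692  -0.0258  0.06  ] 0.12940322156302844 yaw -0.04517731199379848
start [ 0.6899 -0.0708  0.06  ] move [-0.0086 -0.0143 -0.0225]
row [-0.0081, 0.0179, -0.0147, -0.0023, 0.0037, 0.0015]
along slot per m in world [0.04516195 0.99897968 0.        ]
```

```bash
python3 -m handwheel '[[[-0.008,0.018,-0.0147,-0.0023,0.0037,0.0015],[-0.008,0.018,-0.0147,-0.0023,0.0037,0.0015],[-0.008,0.018,-0.0147,-0.0023,0.0037,0.0015],[-0.008,0.018,-0.0147,-0.0023,0.0037,0.0015]]]'
python3 - <<'E'
from h import *
c=cal('wrist');s=st();i=snapshot('wrist');save('w8',i);np.save('w8.npy',c,allow_pickle=True)
print(s['contact_force'],s['tool_pos'],s['eef_rot'])
a=i[150:280,150:410];save('w8c',cv2.resize(a,(780,390),interpolation=cv2.INTER_CUBIC))
E
```

```text
clock: 27.52
tool_pos: [0.6857, -0.0723, 0.1517]
eef_rot: [-0.707, 0.017, -0.017, 0.707]
contact_force: [-0.0, 0.9, -0.5]
opening: 0.271
[-0.03899872  0.85266562 -0.50416394] [ 0.68574584 -0.07228587  0.15167597] [-0.7066443   0.01716155 -0.016944    0.70715785]
```

View pics/w8c.png

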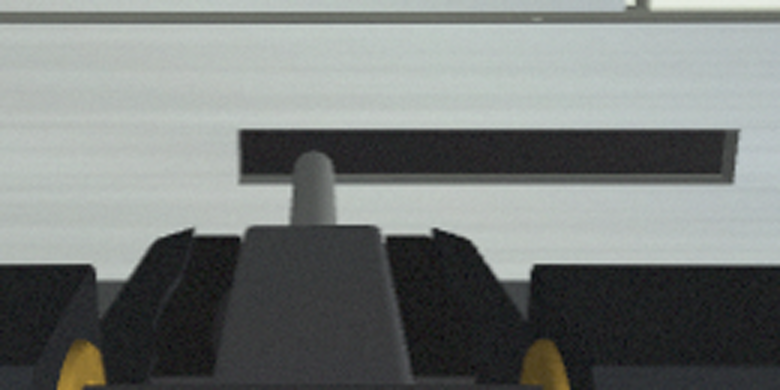

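The tip end is at about crop (314,152), and the slot spans crop rows 129–180. Allowing for the remaining 4 mm of height, the tip is centred. I lower it until it touches the slot floor.

```bash
python3 -m handwheel '[[[0,0.004,0,0,0,0],[0,0.008,0,0,0,0],[0,0.012,0,0,0,0],[0,0.0145,0,0,0,0],[0,0.0145,0,0,0,0],[0,0.0145,0,0,0,0]]]'
python3 -m handwheel '[[[0,0.002,0,0,0,0],[0,0.002,0,0,0,0],[0,0.002,0,0,0,0]]]'
python3 -m handwheel '[[[0,0.002,0,0,0,0],[0,0.002,0,0,0,0],[0,0.002,0,0,0,0]]]'
```

```text
clock: 28.07
tool_pos: [0.6851, -0.0727, 0.1361]
eef_rot: [-0.707, 0.018, -0.016, 0.707]
contact_force: [-0.2, -1.0, -1.5]
opening: 0.269
clock: 28.32
tool_pos: [0.6854, -0.0727, 0.1354]
eef_rot: [0.707, -0.017, 0.017, -0.707]
contact_force: [-1.0, 0.5, 4.3]
opening: 0.272
clock: 28.57
tool_pos: [0.6857, -0.0726, 0.1351]
eef_rot: [0.707, -0.017, 0.017, -0.707]
contact_force: [-4.0, -0.3, 13.4]
opening: 0.272
```

```bash
cat > chk.py <<'E'
import sys
from h import *
s=st(); p=np.array(s['tool_pos']);f=np.array(s['contact_force']); print(round(s['clock'],2),p.round(4),f.round(1))
sys.exit(p[2]<.1338 or f[2]<2.5 or np.hypot(*f[:2])>14)
E
python3 -m handwheel '[[[0,-0.0005,0.003,0,0,0],[0,-0.0005,0.006,0,0,0],[0,-0.0005,0.006,0,0,0]]]' >/dev/null && python3 chk.py && 
python3 -m handwheel '[[[0,0,0.003,0,0,0],[0,0,0.006,0,0,0],[0,0,0.006,0,0,0]]]' >/dev/null && python3 chk.py && 
python3 -m handwheel '[[[0,0,0.003,0,0,0],[0,0,0.006,0,0,0],[0,0,0.006,0,0,0]]]' >/dev/null && python3 chk.py && 
python3 -m handwheel '[[[0,0,0.003,0,0,0],[0,0,0.006,0,0,0],[0,0,0.006,0,0,0]]]' >/dev/null && python3 chk.py && 
python3 -m handwheel '[[[0,0,0.003,0,0,0],[0,0,0.006,0,0,0],[0,0,0.006,0,0,0]]]' >/dev/null && python3 chk.py
```

```text
28.82 [ 0.6863 -0.0697  0.1352] [-2.1 -4.4 11.4]False
```

```bash
sed -i 's/sys.exit(\(.*\))$/sys.exit(int(\1))/' chk.py
python3 -m handwheel '[[[0,0,0.003,0,0,0],[0,0,0.006,0,0,0],[0,0,0.006,0,0,0]]]' >/dev/null && python3 chk.py && 
python3 -m handwheel '[[[0,0,0.003,0,0,0],[0,0,0.006,0,0,0],[0,0,0.006,0,0,0]]]' >/dev/null && python3 chk.py && 
python3 -m handwheel '[[[0,0,0.003,0,0,0],[0,0,0.006,0,0,0],[0,0,0.006,0,0,0]]]' >/dev/null && python3 chk.py && 
python3 -m handwheel '[[[0,0,0.003,0,0,0],[0,0,0.006,0,0,0],[0,0,0.006,0,0,0]]]' >/dev/null && python3 chk.py && 
python3 -m handwheel '[[[0,0,0.003,0,0,0],[0,0,0.006,0,0,0],[0,0,0.006,0,0,0]]]' >/dev/null && python3 chk.py && 
python3 -m handwheel '[[[0,0,0.003,0,0,0],[0,0,0.006,0,0,0],[0,0,0.006,0,0,0]]]' >/dev/null && python3 chk.py && 
python3 -m handwheel '[[[0,0,0.003,0,0,0],[0,0,0.006,0,0,0],[0,0,0.006,0,0,0]]]' >/dev/null && python3 chk.py
```

```text
29.07 [ 0.6874 -0.0641  0.1352] [-0.5 -4.2 10.7]
29.32 [ 0.688  -0.0578  0.1352] [-0.3 -4.6 10.3]
29.57 [ 0.6883 -0.0517  0.1352] [-0.2 -3.2  8.8]
29.82 [ 0.6886 -0.0459  0.1352] [-0.2 -5.   9.7]
30.07 [ 0.6889 -0.0398  0.1352] [ 0.  -4.1  9.4]
30.32 [ 0.6892 -0.0339  0.1351] [ 0.  -3.9  8.6]
30.57 [ 0.6874 -0.0239  0.1329] [-0.1 -0.1 -1. ]
```

```bash
python3 -m handwheel '[[[0,0.002,0,0,0,0],[0,0.004,0,0,0,0],[0,0.006,0,0,0,0],[0,0.006,0,0,0,0]]]' && python3 -m handwheel '[[[0,0.002,0,0,0,0],[0,0.004,0,0,0,0],[0,0.006,0,0,0,0],[0,0.006,0,0,0,0]]]'
```

```text
clock: 30.9
tool_pos: [0.6868, -0.025, 0.1257]
eef_rot: [0.707, -0.018, 0.016, -0.707]
contact_force: [-0.2, 0.3, -1.3]
opening: 0.268
clock: 31.23
tool_pos: [0.6871, -0.025, 0.1202]
eef_rot: [0.707, -0.018, 0.016, -0.707]
contact_force: [-0.1, 0.1, -1.2]
opening: 0.268
```

```bash
python3 -m handwheel '[[[0,0.003,0,0,0,0],[0,0.006,0,0,0,0],[0,0.009,0,0,0,0],[0,0.012,0,0,0,0],[0,0.015,0,0,0,0],[0,0.018,0,0,0,0],[0,0.018,0,0,0,0]]]' && python3 -m handwheel '[[[0,0.0015,0,0,0,0],[0,0.003,0,0,0,0],[0,0.003,0,0,0,0],[0,0.003,0,0,0,0]]]'
```

```text
clock: 31.82
tool_pos: [0.6869, -0.025, 0.1019]
eef_rot: [0.707, -0.018, 0.016, -0.707]
contact_force: [-1.2, -1.2, -0.5]
opening: 0.272
clock: 32.15
tool_pos: [0.6874, -0.0249, 0.0998]
eef_rot: [0.707, -0.018, 0.017, -0.707]
contact_force: [0.3, 0.4, -1.7]
opening: 0.27
```

```bash
python3 -m handwheel '[[[0,0.002,0,0,0,0],[0,0.002,0,0,0,0],[0,0.002,0,0,0,0]]]' && python3 -m handwheel '[[[0,0,0,0,0,0],[0,0,0,0,0,0],[0,0,0,0,0,0],[0,0,0,0,0,0],[0,0,0,0,0,0],[0,0,0,0,0,0],[0,0,0,0,0,0]]]' 1 && python3 -m handwheel '[[[0,-0.02,0,0,0,0],[0,-0.04,0,0,0,0],[0,-0.06,0,0,0,0],[0,-0.09,0,0,0,0],[0,-0.12,0,0,0,0],[0,-0.16,0,0,0,0],[0,-0.2,0,0,0,0],[0,-0.2,0,0,0,0]]]'
python3 - <<'E'
from h import *
i=snapshot('side')[100:250,190:390]; c=cal('wrist');w=snapshot('wrist')[100:250,150:350]
np.save('w9.npy',c,allow_pickle=True); print(c['T'][:3,3])
save('v9',cv2.resize(np.hstack([i,w]),(800,300)))
E
```

```text
clock: 32.4
tool_pos: [0.6878, -0.0248, 0.0993]
eef_rot: [0.707, -0.017, 0.017, -0.707]
contact_force: [-2.1, -0.3, 7.6]
opening: 0.267
clock: 32.98
tool_pos: [0.6873, -0.0248, 0.0977]
eef_rot: [-0.707, 0.018, -0.016, 0.707]
contact_force: [0.4, 0.2, -0.7]
opening: 0.771
clock: 33.65
tool_pos: [0.6913, -0.0229, 0.307]
eef_rot: [-0.706, 0.013, -0.022, 0.708]
contact_force: [0.2, 0.4, 1.3]
opening: 0.999
[ 0.62090016 -0.02002435  0.4493649 ]
```

View pics/v9.png

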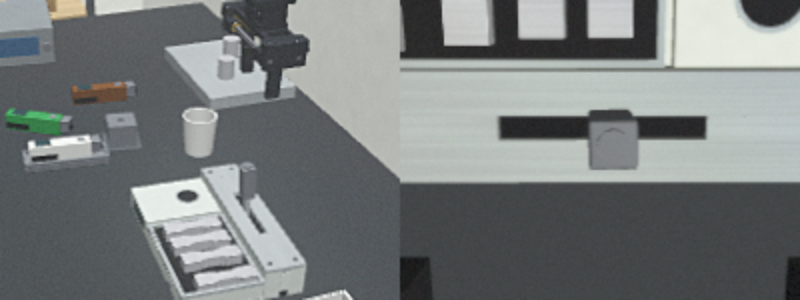

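The probe stands upright in the slot (wrist crop, handle at about (613,140)), and the specimens are flat in the tray. Next I look at the patch and at the thermometer from two places.

```bash
python3 -m handwheel '[[[-0.01,0,0.04,0,0,0],[-0.03,0,0.08,0,0,0],[-0.04,0,0.12,0,0,0],[-0.04,0,0.125,0,0,0],[-0.04,0,0.125,0,0,0],[-0.04,0,0.125,0,0,0]]]' 0 20
python3 - <<'E'
from h import *
c=cal('wrist');i=snapshot('wrist');save('w10',i)
g=cv2.cvtColor(np.ascontiguousarray(i),cv2.COLOR_RGB2GRAY)
u,v=proj(c,[.621,.083,.04]);print('pred',u,v)
n,l,s,cc=cv2.connectedComponentsWithStats((g<90).astype(np.uint8))
k=l[int(v),int(u)];print(s[k],cc[k],atz(c,cc[k],.04).round(4))
E
python3 -m handwheel '[[[-0.02,0,0.04,0,0,0],[-0.04,0,0.08,0,0,0],[-0.06,0,0.12,0,0,0],[-0.09,0,0.16,0,0,0],[-0.12,0,0.2,0,0,0],[-0.12,0,0.2,0,0,0],[-0.12,0,0.2,0,0,0],[-0.12,0,0.2,0,0,0]]]'
python3 - <<'E'
from h import *
c=cal('wrist');i=snapshot('wrist');save('w11',i);np.save('w11.npy',c,allow_pickle=True)
print([(np.round(b['bbox']).tolist(),round(b['confidence'],2)) for b in boxes_of('thermo_mid','wrist')])
E
python3 -m handwheel '[[[0,0,0.04,0,0,0],[0,0,0.08,0,0,0],[0,0,0.08,0,0,0],[0,0,0.08,0,0,0]]]'
python3 - <<'E'
from h import *
c=cal('wrist');i=snapshot('wrist');save('w12',i);np.save('w12.npy',c,allow_pickle=True)
b=boxes_of('thermo_mid','wrist');print([(np.round(b['bbox']).tolist(),round(b['confidence'],2)) for b in b])
save('w1112',np.hstack([load('w11')[0:250,160:460],load('w12')[0:250,70:370]]))
a=load('w1112');save('w1112',cv2.resize(a,(800,333),interpolation=cv2.INTER_CUBIC))
E
```

```text
clock: 34.25
tool_pos: [0.6535, 0.1012, 0.2964]
eef_rot: [0.708, -0.018, 0.016, -0.706]
contact_force: [-0.0, -0.6, -0.1]
opening: 0.571
pred 238.20556397078408 137.83315595434692
[222 119  31  32 762] [237.24671916 134.24540682] [0.6165 0.0821 0.04  ]
clock: 34.97
tool_pos: [0.5439, 0.3069, 0.2976]
eef_rot: [0.707, -0.018, 0.016, -0.706]
contact_force: [0.3, -0.3, 0.0]
opening: 0.498
[([261.0, 5.0, 300.0, 145.0], 0.95), ([357.0, 0.0, 456.0, 110.0], 0.84), ([441.0, 130.0, 500.0, 245.0], 0.62)]
clock: 35.4
tool_pos: [0.548, 0.3878, 0.2972]
eef_rot: [-0.707, 0.018, -0.016, 0.707]
contact_force: [1.1, -0.9, 0.0]
opening: 0.499
[([197.0, 5.0, 229.0, 146.0], 0.81), ([382.0, 131.0, 435.0, 242.0], 0.65), ([292.0, 1.0, 382.0, 115.0], 0.58)]
```

View pics/w1112.png

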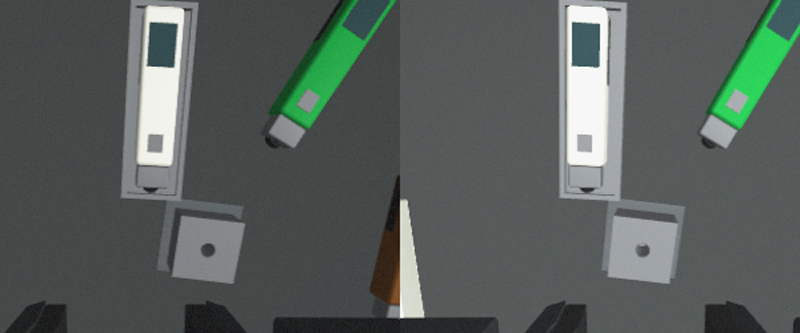

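In both crops the thermometer lies nose down-image (+x). Its tail is at about (166,8) and (587,7), and its grey nose ends at (152,188) and (586,187). The cradle corners are visible, the stand hole is empty, and the green look-alike is to the right.

```bash
python3 - <<'E'
from h import *
c1=np.load('w11.npy',allow_pickle=True).item();c2=np.load('w12.npy',allow_pickle=True).item()
f=4/3
L=lambda u,v:(160+u/f,v/f); Rr=lambda u,v:(70+(u-400)/f,v/f)
for n,a,b in (('tail',(166,8),(587,7)),('whitefront',(155,165),(585,165)),('nose',(152,188),(586,187))):
    print(n,tri([ray(c1,L(*a)),ray(c2,Rr(*b))]).round(4),atz(c1,L(*a),.05).round(4),atz(c2,Rr(*b),.05).round(4))
for nm,c,F,pp in (('L',c1,L,((132,1),(198,3),(182,200),(121,197))),('R',c2,Rr,((559,1),(627,2),(620,200),(561,198)))):
    q=np.array([atz(c,F(*x),.02) for x in pp]); print(nm,q[:,:2].round(3).tolist(),'centre',q.mean(0).round(4)); d=(q[2]+q[3]-q[0]-q[1]);print('yaw',np.arctan2(d[1],d[0]),np.linalg.norm(d)/2)
E
```

```text
tail [0.3706 0.3493 0.0531] [0.3701 0.3495 0.05  ] [0.3694 0.3489 0.05  ]
whitefront [0.4963 0.3365 0.0541] [0.4965 0.3368 0.05  ] [0.4964 0.3359 0.05  ]
nose [0.5175 0.3339 0.0417] [0.5172 0.3334 0.05  ] [0.5163 0.3351 0.05  ]
L [[0.355, 0.322], [0.36, 0.381], [0.534, 0.365], [0.528, 0.304]] centre [0.444 0.343 0.02 ]
yaw -0.10011695298559913 0.1742428753407563
R [[0.355, 0.321], [0.359, 0.382], [0.534, 0.364], [0.529, 0.305]] centre [0.444  0.3429 0.02  ]
yaw -0.09781236329552113 0.1749779988739115
```

```bash
python3 -c "
from h import *
to([.444,.342,.11],1.47)"
```

```text
row [-0.1027, 0.1875, -0.0477, 0.0008, 0.0155, -0.0003]
```

```bash
python3 -m handwheel '[[[-0.03,0.02,-0.015,0,0.0155,0],[-0.06,0.05,-0.03,0,0.0155,0],[-0.09,0.09,-0.045,0,0.0155,0],[-0.1027,0.13,-0.0477,0,0.0155,0],[-0.1027,0.17,-0.0477,0,0.0155,0],[-0.1027,0.1875,-0.0477,0,0.0155,0],[-0.1027,0.1875,-0.0477,0,0.0155,0],[-0.1027,0.1875,-0.0477,0,0.0155,0]]]' 0.4
python3 -c "
from h import *
to([.444,.342,.025],1.47)"
```

```text
clock: 36.17
tool_pos: [0.4432, 0.3425, 0.1102]
eef_rot: [0.707, -0.036, 0.034, -0.705]
contact_force: [0.5, 0.6, 0.4]
opening: 0.703
row [0.001, 0.0852, -0.0001, 0.0009, 0.0003, -0.0007]
```

```bash
python3 -m handwheel '[[[0.001,0.03,0,0.001,0,0],[0.001,0.055,0,0.001,0,0],[0.001,0.075,0,0.001,0,0],[0.001,0.085,0,0.001,0,0],[0.001,0.085,0,0.001,0,0],[0.001,0.085,0,0.001,0,0]]]'
python3 -m handwheel '[[[0,0,0,0,0,0],[0,0,0,0,0,0],[0,0,0,0,0,0],[0,0,0,0,0,0],[0,0,0,0,0,0],[0,0,0,0,0,0],[0,0,0,0,0,0]]]' -1 30
python3 -m handwheel '[[[0,-0.02,0,0,0,0],[0,-0.05,0,0,0,0],[0,-0.09,0,0,0,0],[0,-0.12,0,0,0,0],[0,-0.12,0,0,0,0],[0,-0.12,0,0,0,0]]]'
python3 -c "
from h import *
s=st();print(s['moment'],s['contact_force'])
yaw=-.1; n=np.array([np.cos(yaw),np.sin(yaw)]); p=np.array([.617,.0823])-.132*n; print(p)
to([p[0],p[1],.135],1.47)"
```

```text
clock: 36.67
tool_pos: [0.4444, 0.3453, 0.0271]
eef_rot: [-0.705, 0.035, -0.035, 0.708]
contact_force: [0.6, -0.1, 0.5]
opening: 0.699
clock: 37.25
tool_pos: [0.4435, 0.3437, 0.0262]
eef_rot: [-0.706, 0.035, -0.034, 0.707]
contact_force: [0.2, -2.7, 6.5]
opening: 0.381
clock: 37.75
tool_pos: [0.4439, 0.345, 0.1469]
eef_rot: [-0.704, 0.034, -0.035, 0.708]
contact_force: [0.1, -0.1, -3.3]
opening: 0.386
[-0.0533393   0.0266223  -0.01310324] [ 0.06184501 -0.1350716  -3.27781858]
[0.48565945 0.09547801]
row [0.0658, 0.0105, -0.2444, -0.0018, 0.0011, 0.0001]
```

```bash
python3 -m handwheel '[[[0.01,0,-0.03,-0.0018,0.001,0],[0.02,0,-0.065,-0.0018,0.001,0],[0.03,0,-0.1,-0.0018,0.001,0],[0.04,0,-0.14,-0.0018,0.001,0],[0.05,0,-0.18,-0.0018,0.001,0],[0.06,0.01,-0.22,-0.0018,0.001,0],[0.066,0.01,-0.2444,-0.0018,0.001,0],[0.066,0.01,-0.2444,-0.0018,0.001,0],[0.066,0.01,-0.2444,-0.0018,0.001,0]]]'
python3 -c "
from h import *
to([.4857,.0955,.0973],1.47)"
```

```text
clock: 38.5
tool_pos: [0.4843, 0.0921, 0.1329]
eef_rot: [0.708, -0.039, 0.035, -0.705]
contact_force: [-0.3, 1.0, -1.9]
opening: 0.383
row [0.0012, 0.0356, 0.0037, 0.0015, -0.001, -0.0016]
```

```bash
python3 -m handwheel '[[[0.001,0.015,0.0035,0.0015,-0.001,-0.0015],[0.001,0.025,0.0035,0.0015,-0.001,-0.0015],[0.001,0.0356,0.0035,0.0015,-0.001,-0.0015],[0.001,0.0356,0.0035,0.0015,-0.001,-0.0015],[0.001,0.0356,0.0035,0.0015,-0.001,-0.0015]]]'
python3 - <<'E'
from h import *
s=st();p=np.array(s['tool_pos']);R0=R.from_quat(s['eef_rot']).as_matrix()
x=R0[:,0];up=-R0[:,1]; lens=p+up*.0048+x*.0755-up*.0055; d=(x-up)/2**.5
v=np.array([.617,.0823,.04])-lens; print('dist',v@d,'miss',v-(v@d)*d)
i=snapshot('side')[130:270,180:380]; c=cal('wrist'); w=snapshot('wrist')[130:330,100:400]
save('v13',np.hstack([cv2.resize(i,(428,300)),cv2.resize(w,(372,248)).repeat(1,0) if 0 else cv2.resize(w,(372,300))]))
E
```

```text
clock: 38.92
tool_pos: [0.4856, 0.099, 0.0984]
eef_rot: [-0.706, 0.033, -0.034, 0.707]
contact_force: [0.2, -0.1, -2.0]
opening: 0.385
dist 0.08105034990278365 miss [-0.00088983 -0.00419905 -0.00049727]
```

View pics/v13.png

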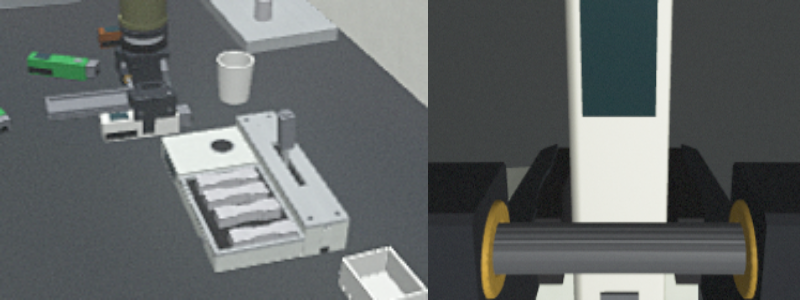

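The thermometer is held level, with its nose towards the patch. A 4 mm lateral correction, then I hold it for about 3.5 s.

```bash
python3 -m handwheel '[[[0,0,-0.002,0,0,0],[0,0,-0.004,0,0,0],[0,0,-0.004,0,0,0],[0,0,-0.004,0,0,0],[0,0,-0.004,0,0,0],[0,0,-0.004,0,0,0],[0,0,-0.004,0,0,0],[0,0,-0.004,0,0,0],[0,0,-0.004,0,0,0],[0,0,-0.004,0,0,0],[0,0,-0.004,0,0,0],[0,0,-0.004,0,0,0]]]'
python3 -m handwheel '[[[0,0,0,0,0,0],[0,0,0,0,0,0],[0,0,0,0,0,0],[0,0,0,0,0,0],[0,0,0,0,0,0],[0,0,0,0,0,0],[0,0,0,0,0,0],[0,0,0,0,0,0],[0,0,0,0,0,0],[0,0,0,0,0,0],[0,0,0,0,0,0],[0,0,0,0,0,0]]]' >/dev/null
python3 -m handwheel '[[[0,0,0,0,0,0],[0,0,0,0,0,0],[0,0,0,0,0,0],[0,0,0,0,0,0],[0,0,0,0,0,0],[0,0,0,0,0,0],[0,0,0,0,0,0],[0,0,0,0,0,0],[0,0,0,0,0,0],[0,0,0,0,0,0],[0,0,0,0,0,0],[0,0,0,0,0,0]]]' >/dev/null
python3 -m handwheel '[[[0,0,0,0,0,0],[0,0,0,0,0,0],[0,0,0,0,0,0],[0,0,0,0,0,0],[0,0,0,0,0,0],[0,0,0,0,0,0],[0,0,0,0,0,0],[0,0,0,0,0,0],[0,0,0,0,0,0]]]'
python3 - <<'E'
from h import *
s=st();p=np.array(s['tool_pos']);R0=R.from_quat(s['eef_rot']).as_matrix()
x=R0[:,0];up=-R0[:,1]; lens=p+up*.0048+x*.0755-up*.0055; d=(x-up)/2**.5
v=np.array([.617,.0823,.04])-lens; print('dist',v@d,'miss',v-(v@d)*d)
to([.4437,.3437,.14],1.47)
E
```

```text
clock: 40.02
tool_pos: [0.4862, 0.0939, 0.0992]
eef_rot: [-0.706, 0.033, -0.035, 0.707]
contact_force: [-0.0, 0.3, -2.2]
opening: 0.382
clock: 42.77
tool_pos: [0.4862, 0.0939, 0.0992]
eef_rot: [-0.706, 0.033, -0.035, 0.707]
contact_force: [0.2, -0.6, -3.5]
opening: 0.381
dist 0.08101175648275558 miss [-0.00153357  0.00111577 -0.00164281]
row [-0.0663, -0.0405, 0.2445, -0.0007, 0.0012, 0.001]
```

```bash
python3 -m handwheel '[[[0,-0.03,0,0,0,0],[-0.01,-0.04,0.035,0,0,0],[-0.02,-0.0405,0.07,-0.0007,0.001,0.001],[-0.03,-0.0405,0.105,-0.0007,0.001,0.001],[-0.04,-0.0405,0.14,-0.0007,0.001,0.001],[-0.05,-0.0405,0.175,-0.0007,0.001,0.001],[-0.06,-0.0405,0.21,-0.0007,0.001,0.001],[-0.0663,-0.0405,0.2445,-0.0007,0.001,0.001],[-0.0663,-0.0405,0.2445,-0.0007,0.001,0.001],[-0.0663,-0.0405,0.2445,-0.0007,0.001,0.001],[-0.0663,-0.0405,0.2445,-0.0007,0.001,0.001]]]'
python3 -c "
from h import *
to([.4437,.3433,.0275],1.47)"
```

```text
clock: 43.68
tool_pos: [0.4436, 0.3426, 0.1396]
eef_rot: [0.707, -0.035, 0.035, -0.705]
contact_force: [-0.2, -0.4, -3.5]
opening: 0.383
row [-0.0, 0.1121, 0.001, 0.0007, 0.0002, -0.0]
```

```bash
python3 -m handwheel '[[[0,0.03,0.001,0.0007,0,0],[0,0.06,0.001,0.0007,0,0],[0,0.085,0.001,0.0007,0,0],[0,0.1,0.001,0.0007,0,0],[0,0.108,0.001,0.0007,0,0],[0,0.112,0.001,0.0007,0,0],[0,0.112,0.001,0.0007,0,0],[0,0.112,0.001,0.0007,0,0]]]'
python3 -m handwheel '[[[0,0.001,0,0,0,0],[0,0.001,0,0,0,0],[0,0.001,0,0,0,0]]]'
```

```text
clock: 44.35
tool_pos: [0.4445, 0.3446, 0.0288]
eef_rot: [-0.705, 0.035, -0.036, 0.707]
contact_force: [-0.0, -0.1, -2.3]
opening: 0.384
clock: 44.6
tool_pos: [0.4442, 0.3449, 0.0277]
eef_rot: [-0.705, 0.035, -0.036, 0.707]
contact_force: [0.2, 0.7, -2.2]
opening: 0.38
```

```bash
python3 -m handwheel '[[[0,0.0012,0,0,0,0],[0,0.0012,0,0,0,0],[0,0.0012,0,0,0,0]]]'
python3 -m handwheel '[[[0,0,0,0,0,0],[0,0,0,0,0,0],[0,0,0,0,0,0],[0,0,0,0,0,0],[0,0,0,0,0,0]]]' 0.3
python3 -m handwheel '[[[0,-0.02,0,0,0,0],[0,-0.05,0,0,0,0],[0,-0.09,0,0,0,0],[0.03,-0.13,0,0,0,0],[0.06,-0.17,0,0,0,0],[0.1,-0.21,0,0,0,0],[0.1,-0.25,0,0,0,0],[0.1,-0.27,0,0,0,0],[0.1,-0.27,0,0,0,0],[0.1,-0.27,0,0,0,0]]]'
python3 - <<'E'
from h import *
c=cal('wrist');w=snapshot('wrist');save('w14',w);np.save('w14.npy',c,allow_pickle=True);bars()
t=snapshot('top')[90:210,190:330]; s=snapshot('side')[120:270,190:370]
save('v14',np.hstack([cv2.resize(w[:250,130:430],(360,300)),cv2.resize(s,(360,300))]))
E
```

```text
clock: 44.85
tool_pos: [0.4442, 0.3449, 0.0262]
eef_rot: [-0.705, 0.035, -0.036, 0.707]
contact_force: [0.2, -0.3, 1.4]
opening: 0.386
clock: 45.27
tool_pos: [0.4438, 0.3446, 0.0258]
eef_rot: [-0.705, 0.035, -0.035, 0.707]
contact_force: [0.3, 0.6, -0.2]
opening: 0.644
clock: 46.1
tool_pos: [0.5445, 0.335, 0.2985]
eef_rot: [-0.704, 0.034, -0.037, 0.708]
contact_force: [-1.7, 0.0, -0.9]
opening: 0.651
bar [ 0.5975 -0.0164] jaw yaw 1.521 [0.105, 0.032]
bar [ 0.5959 -0.0593] jaw yaw 1.523 [0.105, 0.032]
bar [ 0.5972 -0.1062] jaw yaw 1.533 [0.105, 0.033]
bar [0.4422 0.4906] jaw yaw 0.992 [0.104, 0.031]
bar [0.2491 0.3566] jaw yaw 0.28 [0.081, 0.03]
bar [-0.0055  0.0917] jaw yaw 1.577 [0.19, 0.029]
```

View pics/v14.png

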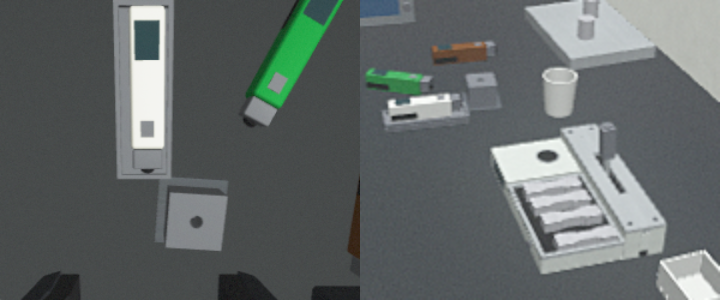

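The thermometer is back, centred and nose the same way. The fourth specimen is missing from the top-camera blobs, so it may have been knocked; I look closer.

```bash
python3 - <<'E'
from h import *
t=snapshot('top')[100:200,200:360]; save('t15',cv2.resize(t,(800,500),interpolation=cv2.INTER_CUBIC))
c1=np.load('w14.npy',allow_pickle=True).item()
f=1.2
for u,v in((148,6),(149,149),(147,170)): print(atz(c1,(130+u/f,v/f),.05).round(4))
E
```

```text
[0.3702 0.3544 0.05  ]
[0.498  0.3422 0.05  ]
[0.5189 0.338  0.05  ]
```

View pics/t15.png

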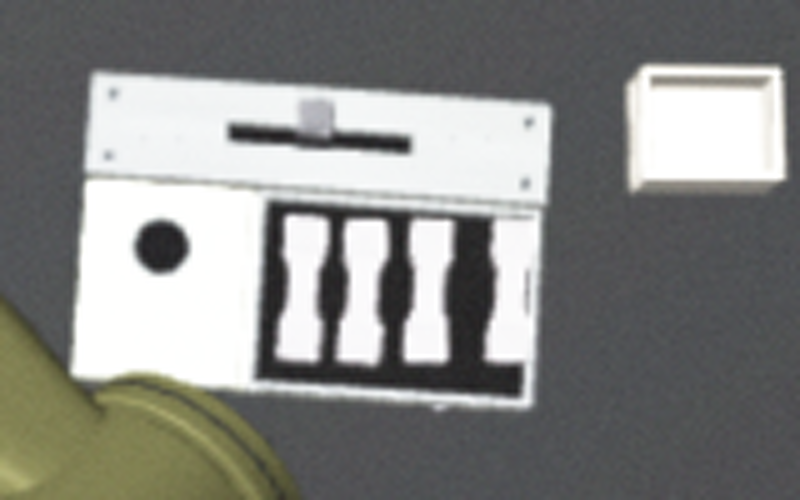

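The top crop shows specimens 0 to 2 unchanged and the fourth moved about 1 cm right, to crop x≈511, right at the tray's right lip. It may be flat or riding on the lip, so I check it with the wrist camera.

```bash
python3 -m handwheel '[[[0,0,-0.04,0,0,0],[0.01,0,-0.08,0,0,0],[0.02,0,-0.12,0,0,0],[0.03,0,-0.16,0,0,0],[0.04,0,-0.2,0,0,0],[0.05,0,-0.24,0,0,0],[0.06,0,-0.28,0,0,0],[0.06,0,-0.32,0,0,0],[0.06,0,-0.36,0,0,0],[0.06,0,-0.4,0,0,0],[0.06,0,-0.4,0,0,0],[0.06,0,-0.4,0,0,0]]]' 0
python3 -m handwheel '[[[0,0.03,-0.04,0,0,0],[0,0.06,-0.06,0,0,0],[0,0.06,-0.06,0,0,0],[0,0.06,-0.06,0,0,0]]]'
python3 - <<'E'
from h import *
c=cal('wrist');w=snapshot('wrist');save('w16',w);np.save('w16.npy',c,allow_pickle=True);print(st()['tool_pos'])
a=w[20:240,130:430];save('w16c',cv2.resize(a,(800,587),interpolation=cv2.INTER_CUBIC))
E
```

```text
clock: 47.35
tool_pos: [0.5619, -0.0733, 0.2934]
eef_rot: [-0.706, 0.038, -0.036, 0.706]
contact_force: [-0.3, 0.2, -0.4]
opening: 0.499
clock: 47.68
tool_pos: [0.5552, -0.1296, 0.2323]
eef_rot: [-0.705, 0.038, -0.034, 0.707]
contact_force: [0.5, 1.0, 0.4]
opening: 0.498
[ 0.55671026 -0.12752992  0.23417489]
```

View pics/w16c.png

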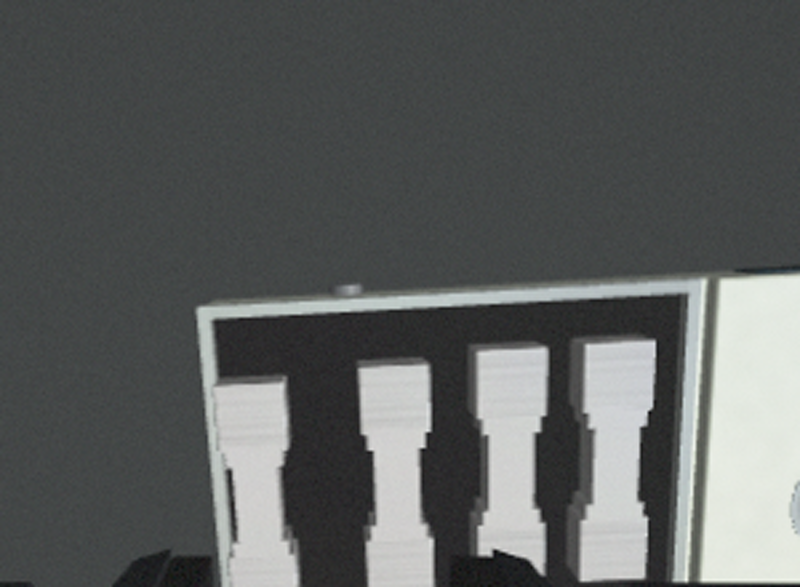

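```bash
python3 - <<'E'
from h import *
c=np.load('w16.npy',allow_pickle=True).item(); f=800/300
P=lambda u,v,z:atz(c,(130+u/f,20+v/f),z)
def tf(p): d=p[:2]-[.5875,-.081]; return np.round([d[0]*.999-d[1]*.048,d[0]*.048+d[1]*.999],4)
for n,a,b in(('bar3',(216,382),(287,378)),('bar2',(359,367),(429,362)),('bar1',(472,349),(548,347)),('bar0',(578,343),(656,340))):
    p=P(*a,.05);q=P(*b,.05); print(n,'width',np.linalg.norm(p-q).round(4),'near end in tray frame',tf((p+q)/2))
print('floor corner front right/left',tf(P(216,320,.03)),tf(P(686,297,.03)))
E
```

```text
bar3 width 0.028 near end in tray frame [-0.0445 -0.0795]
bar2 width 0.0275 near end in tray frame [-0.0477 -0.0232]
bar1 width 0.0296 near end in tray frame [-0.0516  0.0222]
bar0 width 0.0301 near end in tray frame [-0.0519  0.0636]
floor corner front right/left [-0.0669 -0.0941] [-0.0656  0.0975]
```

The fourth specimen is flat against the lip: its width reads 28.0 mm at 50 mm height, it sits at y ≈ -0.080 in the tray (limit ±0.09), and the lip is uncovered beside it. The arm is clear of everything, so I hand in.

```bash
python3 -c "
from h import *
print(st()['contact_force'],job.finish_job())"
```

```text
the job is handed in; nothing more can be done
[-0.29073974  1.24239458  0.97121903] None
```

I handed the job in at about 48 s of the 210 s allowed; the hand-in gives no verdict, so the results below are from my own checks.

- **Specimens:** All four lie flat on the tray floor with none stacked. Late in the run the fourth was found about 1 cm aside, against the right lip. A close look showed it flat and inside the limit (y about -80 mm, limit ±90 mm), so I left it there.
- **Probe:** I felt for the well by sliding the tip along the slot. It dropped in and bottomed out at the expected depth of about 48 mm, and the later side and top pictures show it standing upright and released.
- **Thermometer:** I held it still for over 3 s. By calculation the lens was 81 mm from the target and the line of sight missed the middle by about 2.5 mm. It is back in its cradle, nose the same way, with its centre within about 5 mm.
- **Other things:** I never went near the jar, caddy or beaker, and the green and brown look-alikes were not touched.

**What went wrong or disagreed:**
- The first grasp on the first specimen came up empty because the arm stopped short in a close-in pose; a slower descent then worked.
- The wrist and top cameras differed by 3–4 mm on the block's position. I used the wrist camera's figures for the slot and target.

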